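Take the filter out of a nail-dust extractor

ROBOT

A 6-joint arm with a two-finger parallel gripper is mounted at the origin on the work surface. World frame = base frame: x ahead of the robot, y to its left, z up, the work surface at z = 0. Lengths are in mm, angles in rad, forces in N, time in s.
With the tool pointing down it reaches from about 350 to 925 mm from the base axis. Payload 6.4 kg.
Tool frame: the origin (TCP) lies at the very end of the fingers, on their centre line; the grasp point (between the pads) lies 19 mm behind it; z points along the fingers, y is the line along which they close (so a half turn about z gives the same grasp; the last joint's range is limited). The gripper opens to 94 mm and grips with 3 to 60 N. Pads are 16 mm wide; open, the fingers measure 119 mm over their backs; the gripper's body (75 mm by 177 mm) begins 78 mm behind the grasp point.
Start: joints at [1.128, 0.245, 1.558, -0, 1.339, -0.174], TCP at [172.62, 626.67, 176.555] pointing down, gripper open.
Joint ranges: [-3.13, 3.13], [-1.02, 2.26], [0.13, 2.54], [-0.95, 4.09], [0.21, 2.88], [-2.74, 2.74]. Speed limits (rad/s): [2.57, 2.57, 3.14, 3.14, 3.14, 3.14].

INTERFACE

Orientations are given as a unit quaternion [w, x, y, z].
In Python, from cell import arm, cams, job gives the robot as it stands.
- The arm moves only by the tool drive_tool, never from a script. Its argument "increments" is a list of rows, each an object with "turn": the turn, a rotation vector about the tool's x, y, z in degrees, a list of three; "offset": the shift along the tool's x, y, z in mm, a list of three; "jaw": the opening, from 0 (shut) to 1 (fully open). In form: [{"turn": [wx, wy, wz], "offset": [dx, dy, dz], "jaw": jaw}, ...]. A call has 1 to 10 rows; each row shifts and turns the commanded pose from where the row before left it, along the tool's axes as they then stand; what a row does not reach is not made up. A row lasts 1/10 s, in which the tool goes at most 50 mm and 8.59 degrees, less where a joint would pass 70% of its speed; a pose out of reach is approached as far as the arm can. A call with a gripper value outside its range is refused whole. The fingers move at their own pace and stop on an object; the grip force is fixed at half the most. Time passes only in rows, so rows that do not move let the fingers close. It gives the time, the measured TCP pose, the force, the opening and the grip force at its end, in the units of the state.
- arm.state(): the state, without advancing time (a new reading comes with each control period).
- cams.capture(name): name is "scene" or "top" or "wrist"; returns a dict with "img" (480x640x3 uint8, blue, green, red), "fx", "fy", "cx", "cy" (pixels), "extrinsics" (4x4, takes a point from camera to world coordinates). Camera axes: x right, y up, looking along -z (the intrinsics and any distortion apply to the point x, -y, -z); pixel columns grow to the right and rows downward; lengths in mm; the calibration is good to about 2 mm. A picture is of the moment at which its call begins. There is no depth.
- job.finish_job(): hands the job in; it is judged then, once.
The state is a dict: "clock": time; "joint_positions": joint angles; "joint_velocities": joint speeds; "effort": joint torques, N m; "eef_pos": TCP position; "orientation": TCP orientation; "wrist_force": force on the tool from outside, world axes, zero at the start; "moment": the same for the moment, N m; "width": finger opening in mm; "finger_force": force on a finger pad.
Only numpy, scipy, OpenCV 4.12 (cv2) and the standard library are available. Lean on these libraries where they do the work, as an engineer would, in place of code of your own. Each camera call takes 0.05 s, during which the arm holds its last target. There are 200 camera calls.

TASK

Take the dirty filter out of the nail-dust extractor: first switch the fan off by turning the small inner knob on the sloping panel anticlockwise to its stop, without shifting the larger light-dimmer ring round it. Then undo the wing nut on top of the filter (it has a left-hand thread, so turn it clockwise), stand it wing up in the steel tray, lift the filter straight off its stud and stand it in the tray next to the nut. Keep the filter upright so that no dust falls out, set both parts down rather than dropping them, and leave the gel pots and the polish bottle where they are.

Things in the scene. Friction and masses are not known exactly. Their poses are not given: they have to be found in the camera images.
- extractor: White desktop dust extractor, fixed, 260 mm (x) by 220 mm (y), deck rim 78 mm high. Origin: centre of its footprint on the table, z up. Its -x side is a control panel sloping 35 degrees from horizontal; outward normal in this frame (-0.574, 0, 0.819). Filter well in the deck: 130 x 190 mm, floor at z = 62 mm. A clear light strip along the back edge stands 10 mm above the rim.
- fan_top (a point): Centre of the flat top of the inner (fan) knob, 35.5 mm out from the panel on its normal; the point has the extractor's axes. The inner knob is a round aluminium cylinder, 24 mm diameter, standing 22 mm out of the black outer ring (same axis, 50 mm diameter, face 13.5 mm out from the panel).
- fan (a joint): Angle of the inner (fan) knob, rad: 0 = off, at its anticlockwise stop; grows when turned clockwise as seen looking square on to the panel, up to 4.7. Stays where it is left; turning it takes about 0.03 N m. It starts 0.9 to 2.3 from off. At off the black pointer line on its top points to the lower left of the scale, 135 degrees anticlockwise from straight up the slope.
- light (a joint): Angle of the outer ring (light dimmer), rad, -2.3 to 2.3, clockwise positive. Must be left as it is found; about 0.02 N m turns it.
- light_mark (a point): Pointer mark on the face of the outer ring, 22 mm from the axis.
- stud (a point): Top end of the fixed upright steel stud in the well, hidden in the nut at first, at (0.050, 0, 0.129) in the extractor frame. The stud is 7 mm thick and ends in a crossbar, 29 x 7 mm and 6 mm high; at its foot is a spigot 36 mm wide and 8 mm high that centres the filter.
- filter: Round pleated paper filter cartridge with black end caps, 60 mm outside diameter, 40 mm hole right through, 55 mm high, about 70 g. Origin: centre of its underside, z up. It stands on the well floor over the spigot; the stud comes up through its hole and ends 12 mm above the filter's top.
- nut: Grey plastic wing nut on top of the filter: body 54 mm diameter, 18 mm high; on it one straight upright wing, 46 mm long (nut's x), 11 mm thick (y), 24 mm high; about 45 g. Origin: centre of its underside, z up. Left-hand quick thread: the stud holds it down until it is turned 60 degrees CLOCKWISE seen from above (52 to 62 will do, then a stop); then it lifts straight off. Anticlockwise it is at its stop.
- tray: Shallow stainless steel tray, fixed to the table, 250 mm (x) by 150 mm (y), 20 mm high, walls and floor 3 mm thick. Origin: centre of its underside; its inner floor is 3 mm higher. It is empty at the start. The extractor and the tray may stand on either side.
- gel_pot_a: Bystander: gel pot with metal lid, 41 mm diameter, 24 mm high. Origin: centre of its underside.
- gel_pot_b: Bystander: a second gel pot of the same kind.
- polish: Bystander: polish bottle, 32 mm diameter, 78 mm high. Origin: centre of its underside.
There are look-alikes about, which are no part of the job. Leave any pink look-alike of the filter alone.

How it is judged (in metres and radians):
On the way, in this order (a step that is already met when the one before it is completed fails the run):
1. the fan knob is at off (value of joint fan below 0.12 rad), for 0.2 s.
2. the nut is undone and lifted off the filter, the fan being off (value of joint fan below 0.12 rad and z of nut in the frame of extractor above 0.145 m), for 0.1 s.
3. the filter is lifted off its seat (value of joint fan below 0.12 rad and z of filter in the frame of extractor above 0.085 m), for 0.1 s.
At the end, for the whole second after the job is handed in: The fan knob is within 0.12 rad of off, the mark on the light ring within 3 mm of where it was, and nut (wing up) and filter both stand flat on the tray's floor (within 0.12 rad of upright), released and at rest (value of joint fan below 0.12 rad and distance of light_mark from where it was at the start of the episode below 0.003 m and x of nut in the frame of tray between -0.12 and 0.12 m and y of nut in the frame of tray between -0.07 and 0.07 m and z of nut in the frame of tray between 0 and 0.008 m and angle between each of nut, filter's own z axis and vertical below 0.12 rad and linear speed of each of nut, filter below 0.02 m/s and x of filter in the frame of tray between -0.12 and 0.12 m and y of filter in the frame of tray between -0.07 and 0.07 m and z of filter in the frame of tray between 0 and 0.008 m); the robot touches nothing.
It fails at once if the light ring is turned: its mark moves more than 3 mm (about 8 degrees) (distance of light_mark from where it was at the start of the episode above 0.003 m).
It fails at once if the filter is tipped more than 0.5 rad (angle between filter's own z axis and vertical above 0.5 rad).
It fails at once if the filter is dropped (falls free at more than 0.6 m/s) (linear speed of filter above 0.6 m/s and contact force between the fingers and filter below 0.05 N).
It fails at once if the nut is dropped (falls free at more than 0.6 m/s) (linear speed of nut above 0.6 m/s and contact force between the fingers and nut below 0.05 N).
It fails at once if a bystander is moved more than 20 mm (distance of any of gel_pot_a, gel_pot_b, polish from where it was at the start of the episode above 0.02 m).
It also fails if it takes over 72 s, if anything falls off the work surface, if the arm or the gripper's body presses on something with over 40 N, if the wrist force passes 120 N, or if a joint passes its speed limit or range.

## Working session

There is one attempt and no reset: what is moved stays moved. The work goes in short steps, Python scripts to look and compute and a tool call to move; the robot and the scene stay as the last step left them, time stands still between calls to the robot, and variables do not carry over. Pictures are saved under pics/ and viewed, at most 10 in all, crops included, and the job is handed in when it is done.

Besides the shell and the picture viewer there is one more tool, called after "Emit:" by a JSON object that holds its "op" and its "data". drive_tool: Moves the arm, as the interface text tells. Its arguments: {"type":"object","properties":{"increments":{"type":"array"}},"required":["increments"]}

```bash
mkdir -p pics; python3 - <<'E'
from cell import arm,cams,job
import cv2,numpy as np,pickle
s=arm.state(); print({k:np.round(v,3) for k,v in s.items()})
for n in ["scene","top"]:
    c=cams.capture(n); cv2.imwrite(f"pics/{n}0.png",c["img"]); pickle.dump(c,open(f"{n}0.pkl","wb"))
    print(n,c["fx"],c["fy"],c["cx"],c["cy"],[k for k in c]); print(np.round(c["extrinsics"],3))
E
```

```text
{'clock': np.float64(0.0), 'joint_positions': array([ 1.128,  0.246,  1.559,  0.   ,  1.339, -0.174]), 'joint_velocities': array([-0.001, -0.   , -0.001, -0.   , -0.   ,  0.002]), 'effort': array([ 2.0000e-03, -4.1583e+01, -3.1461e+01,  6.9000e-02,  3.3000e-02,
       -0.0000e+00]), 'eef_pos': array([172.318, 626.073, 175.456]), 'orientation': array([-0.   ,  0.134,  0.991, -0.001]), 'wrist_force': array([-0.043,  0.264,  0.265]), 'moment': array([ 0.051, -0.008,  0.013]), 'finger_force': np.float64(0.0), 'width': np.float64(94.308)}
scene 588.3993274204048 588.3993274204048 311.15073239571467 230.28039815682124 ['img', 'fx', 'fy', 'cx', 'cy', 'extrinsics']
[[ 9.200000e-02 -7.600000e-01  6.430000e-01  1.313055e+03]
 [ 9.960000e-01  7.000000e-02 -5.900000e-02 -1.079700e+01]
 [-0.000000e+00  6.460000e-01  7.640000e-01  9.753120e+02]
 [ 0.000000e+00  0.000000e+00  0.000000e+00  1.000000e+00]]
top 515.745078274871 515.745078274871 312.18036230772316 239.5765985397341 ['img', 'fx', 'fy', 'cx', 'cy', 'extrinsics']
[[-2.1000e-02  9.9800e-01 -6.3000e-02  5.2898e+02]
 [-1.0000e+00 -2.2000e-02 -7.0000e-03  6.3526e+01]
 [-9.0000e-03  6.3000e-02  9.9800e-01  8.7787e+02]
 [ 0.0000e+00  0.0000e+00  0.0000e+00  1.0000e+00]]
```

View pics/scene0.png

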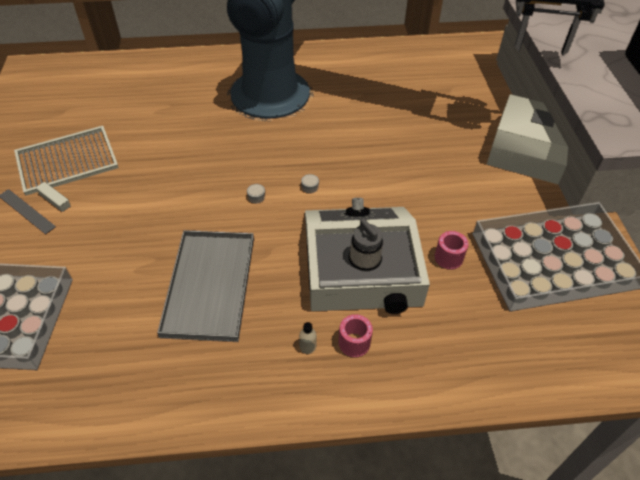

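View pics/top0.png

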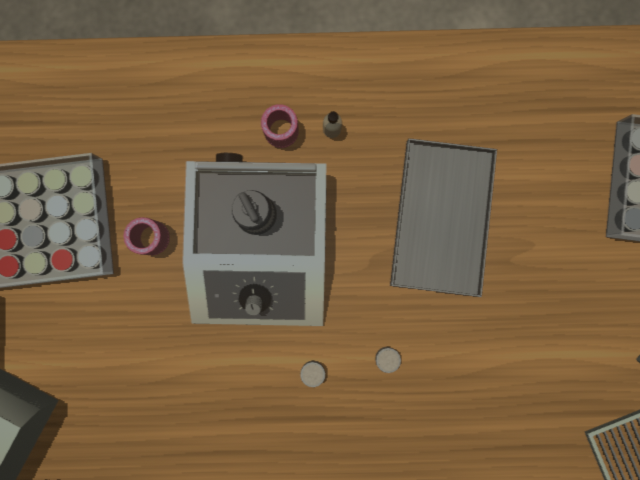

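The scene shows the extractor with its panel towards the robot, the tray to its right in the top view (about 443,218), and two pink look-alike rings. In the top view these pink rings are at (280,124) and (146,237).

Things that could be confused:
- **Filter:** the real one is under the nut at (252,212); the pink rings are look-alikes.
- **Knob:** the inner knob is at (254,305). The black disc at (229,157) on the back is not the knob.
- **Tray:** the steel tray is at (443,218); the other boxes are colour trays.

Next is one close crop.

```bash
python3 - <<'E'
import cv2
i=cv2.imread("pics/top0.png")
cv2.imwrite("pics/crop1.png",cv2.resize(i[150:335,175:340],None,fx=3.2,fy=3.2,interpolation=cv2.INTER_CUBIC))
E
```

```text
(no output)
```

View pics/crop1.png

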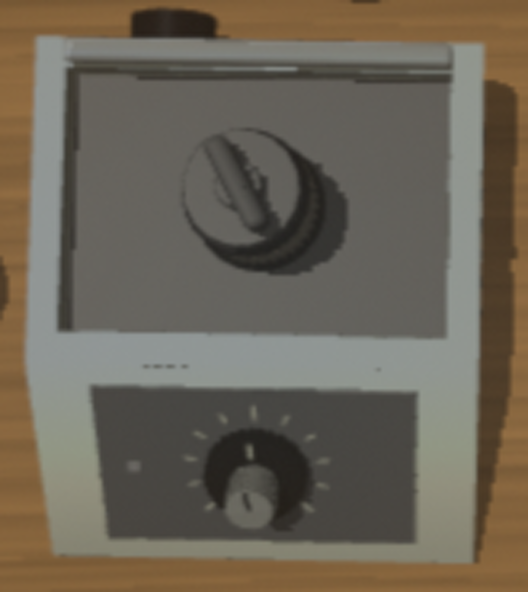

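```bash
python3 - <<'E'
import cv2
i=cv2.imread("pics/scene0.png")
cv2.imwrite("pics/crop2.png",cv2.resize(i[190:320,295:435],None,fx=4.5,fy=4.5,interpolation=cv2.INTER_CUBIC))
E
```

```text
(no output)
```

View pics/crop2.png

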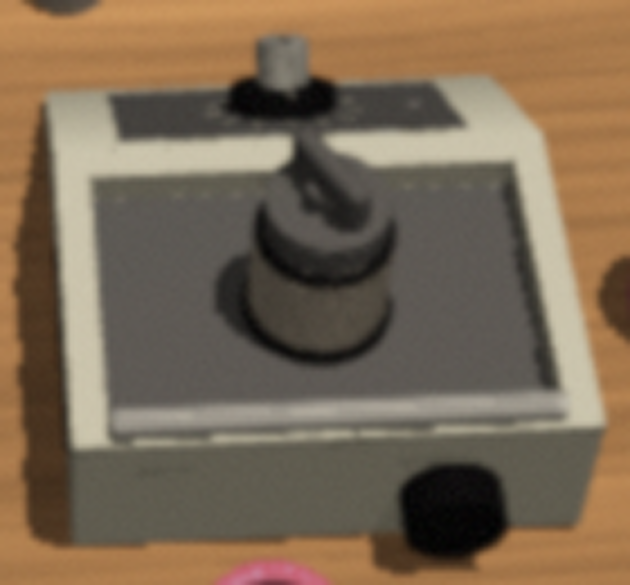

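```bash
cat > h.py <<'E'
import numpy as np,pickle,cv2
from scipy.optimize import least_squares
from scipy.spatial.transform import Rotation as R
def ray(c,u,v):
    E=np.array(c["extrinsics"]);d=np.array([(u-c["cx"])/c["fx"],-(v-c["cy"])/c["fy"],-1.])
    return E[:3,3],E[:3,:3]@d
def onz(c,u,v,z):
    o,d=ray(c,u,v);return o+d*(z-o[2])/d[2]
def proj(c,P):
    E=np.array(c["extrinsics"]);p=(np.atleast_2d(P)-E[:3,3])@E[:3,:3]
    return np.c_[c["cx"]-c["fx"]*p[:,0]/p[:,2],c["cy"]+c["fy"]*p[:,1]/p[:,2]]
def tri(obs):
    A=0;b=0
    for c,u,v in obs:
        o,d=ray(c,u,v);d=d/np.linalg.norm(d);M=np.eye(3)-np.outer(d,d);A=A+M;b=b+M@o
    return np.linalg.solve(A,b)
def load():
    return pickle.load(open("top0.pkl","rb")),pickle.load(open("scene0.pkl","rb"))
E
cat > m1.py <<'E'
from h import *
T,S=load()
t=lambda u,v:((u+.5)/3.2-.5+175,(v+.5)/3.2-.5+150)
s=lambda u,v:((u+.5)/4.5-.5+295,(v+.5)/4.5-.5+190)
obs=[(T,t(38,38),(130,110,78)),(T,t(484,45),(130,-110,78)),(S,s(70,449),(130,-110,78)),(S,s(606,427),(130,110,78)),
(S,s(75,543),(130,-110,0)),(S,s(576,525),(130,110,0)),(T,t(241,187),(50,0,135)),(S,s(325,207),(50,0,135))]
W=lambda p,P:np.array([*(R.from_euler('z',p[2]).as_matrix()@np.array(P,float)+[p[0],p[1],0])])
f=lambda p:np.concatenate([(proj(c,W(p,P))[0]-uv) for c,uv,P in obs])
r=least_squares(f,[480,100,0],loss='soft_l1');print(r.x[:2],np.degrees(r.x[2]));print(f(r.x).reshape(-1,2).round(1))
K=tri([(T,*t(249,510)),(S,*s(282,40))]);print("knob",K, "ext",R.from_euler('z',-r.x[2]).apply(K-[r.x[0],r.x[1],0]))
print("T,S reproj",proj(T,K)-t(249,510),proj(S,K)-s(282,40))
print("nut T",onz(T,*t(241,187),135),"S",onz(S,*s(325,207),135))
a,b=onz(T,*t(213,138),159),onz(T,*t(254,228),159);print("wing",a,b,np.degrees(np.arctan2(*(a-b)[[1,0]])))
q=[onz(T,*p,20) for p in [(408,141),(495,149),(480,296),(391,287)]];print("tray",np.mean(q,0),np.round(q),np.degrees(np.arctan2(*((q[0]-q[3])[[1,0]]))))
for n,p in dict(potA=(313,374),potB=(388,360)).items(): print(n,onz(T,*p,24))
E
python3 m1.py
```

```text
[573.12457723 159.89512923] -2.3058649872583215
[[-0.2 -0.4]
 [ 0.4 -0.2]
 [ 0.4 -0.4]
 [-0.2 -0.5]
 [-0.7  1.6]
 [ 0.4  0.7]
 [ 0.2  0.4]
 [ 0.6 -2.1]]
knob [473.83123271 164.34385856  71.63447887] ext [-99.3919354    0.45015143  71.63447887]
T,S reproj [[0.15051786 0.00747675]] [[ 0.11046511 -0.01002943]]
nut T [623.70095518 158.22948148 135.        ] S [627.9817267  156.07307332 135.        ]
wing [642.5771719  167.18988504 159.        ] [602.45551364 149.7196662  159.        ] 23.529808217903174
tray [ 615.19507823 -149.90551785   20.        ] [[ 746.  -95.   20.]
 [ 729. -241.   20.]
 [ 484. -205.   20.]
 [ 502.  -59.   20.]] -8.420522399023811
potA [363.20301695  73.14819928  24.        ]
potB [383.33174106 -49.77413264  24.        ]
```

```bash
cat >> h.py <<'E'
def cur():
    from cell import arm
    s=arm.state();w,x,y,z=s["orientation"];return np.array(s["eef_pos"]),R.from_quat([x,y,z,w]),s
def Rdown(th):  # tool down, tool y at world angle th (deg)
    y=np.array([np.cos(np.radians(th)),np.sin(np.radians(th)),0]);z=np.array([0,0,-1.]);return R.from_matrix(np.c_[np.cross(y,z),y,z])
EXT=np.array([573.1,159.9,0]);YAW=np.radians(-2.3)
def Rknob(th):
    Q=R.from_euler('z',YAW).as_matrix();u=np.array([.819,0,.574]);h=np.array([0,1.,0]);z=np.array([.574,0,-.819])
    y=np.cos(np.radians(th))*u+np.sin(np.radians(th))*h;return R.from_matrix(Q@np.c_[np.cross(y,z),y,z])
def report(p,Rt,first="turn"):
    P,C,s=cur();d=C.inv()*Rt
    print("turn",np.degrees(d.as_rotvec()).round(1),"| offset before turn",C.inv().apply(p-P).round(1),"after",Rt.inv().apply(p-P).round(1))
    print("q",np.round(np.degrees(s["joint_positions"]),1),"pos",P.round(1),"t",round(float(s["clock"]),2),"w",round(float(s["width"]),1),"F",np.round(s["wrist_force"],1),"M",np.round(s["moment"],2))
K=np.array([473.8,164.3,71.6])
E
python3 - <<'E'
from h import *
th=-62
Rt=Rknob(th);report(K-100*Rt.as_matrix()[:,2],Rt)
P,C,s=cur();D=Rdown(th);print("yaw turn",np.degrees((C.inv()*D).as_rotvec()),"tilt",np.degrees((D.inv()*Rt).as_rotvec()),"off after yaw",D.inv().apply(K-100*Rt.as_matrix()[:,2]-P))
E
```

```text
turn [-44.7  -5.7 133.5] | offset before turn [-357.4 -378.2   22.6] after [-32.5 491.7 168.7]
q [ 64.6  14.1  89.3   0.   76.7 -10. ] pos [172.4 626.2 175.6] t 0.1 w 93.8 F [ 0.4 -0.6 -0.2] M [ 0.01  0.01 -0.01]
yaw turn [-6.23300125e-02  1.00247494e-01  1.36599417e+02] tilt [-17.06240054  30.59046306   2.22519686] off after yaw [-2.35348511e-01  5.20344912e+02  2.21285067e+01]
```

Emit:
{"op": "drive_tool", "data": {"increments": [{"turn": [0,0,0],"offset": [-18,-19,1],"jaw": 1},{"turn": [0,0,0],"offset": [-18,-19,1],"jaw": 1},{"turn": [0,0,0],"offset": [-18,-19,1],"jaw": 1},{"turn": [0,0,0],"offset": [-18,-19,1],"jaw": 1},{"turn": [0,0,0],"offset": [-18,-19,1],"jaw": 1},{"turn": [0,0,0],"offset": [-18,-19,1],"jaw": 1},{"turn": [0,0,0],"offset": [-18,-19,1],"jaw": 1},{"turn": [0,0,0],"offset": [-18,-19,1],"jaw": 1},{"turn": [0,0,0],"offset": [-18,-19,1],"jaw": 1},{"turn": [0,0,0],"offset": [-18,-19,1],"jaw": 1}]}}

```text
clock: 1.1
eef_pos: [295.8, 394.5, 166.1]
orientation: [-0.0, 0.134, 0.991, -0.0]
wrist_force: [0.6, 0.5, -0.6]
width: 93.8
finger_force: 0.0
```

Emit:
{"op": "drive_tool", "data": {"increments": [{"turn": [0,0,0],"offset": [-18,-19,1],"jaw": 0.8},{"turn": [0,0,0],"offset": [-18,-19,1],"jaw": 0.6},{"turn": [0,0,0],"offset": [-18,-19,1],"jaw": 0.6},{"turn": [0,0,0],"offset": [-18,-19,1],"jaw": 0.6},{"turn": [0,0,0],"offset": [-18,-19,1],"jaw": 0.6},{"turn": [0,0,0],"offset": [-18,-19,1],"jaw": 0.6},{"turn": [0,0,0],"offset": [-18,-19,1],"jaw": 0.6},{"turn": [0,0,0],"offset": [-18,-19,1],"jaw": 0.6},{"turn": [0,0,0],"offset": [-18,-19,1],"jaw": 0.6},{"turn": [0,0,0],"offset": [-18,-19,1],"jaw": 0.6}]}}

```text
clock: 2.1
eef_pos: [418.9, 163.7, 156.2]
orientation: [-0.0, 0.134, 0.991, -0.0]
wrist_force: [-0.0, 0.1, 0.4]
width: 56.3
finger_force: 0.0
```

Emit:
{"op": "drive_tool", "data": {"increments": [{"turn": [0,0,8],"offset": [0,0,0],"jaw": 0.6},{"turn": [0,0,8],"offset": [0,0,0],"jaw": 0.6},{"turn": [0,0,8],"offset": [0,0,0],"jaw": 0.6},{"turn": [0,0,8],"offset": [0,0,0],"jaw": 0.6},{"turn": [0,0,8],"offset": [0,0,0],"jaw": 0.6},{"turn": [0,0,8],"offset": [0,0,0],"jaw": 0.6},{"turn": [0,0,8],"offset": [0,0,0],"jaw": 0.6},{"turn": [0,0,8],"offset": [0,0,0],"jaw": 0.6},{"turn": [0,0,8],"offset": [0,0,0],"jaw": 0.6},{"turn": [0,0,8],"offset": [0,0,0],"jaw": 0.6}]}}

```text
clock: 3.1
eef_pos: [418.4, 164.7, 156.1]
orientation: [-0.0, 0.742, 0.671, -0.0]
wrist_force: [-0.3, 0.3, 0.4]
width: 56.3
finger_force: 0.0
```

Emit:
{"op": "drive_tool", "data": {"increments": [{"turn": [0,0,8],"offset": [0,0,0],"jaw": 0.6},{"turn": [0,0,8],"offset": [0,0,0],"jaw": 0.6},{"turn": [0,0,8],"offset": [0,0,0],"jaw": 0.6},{"turn": [0,0,8],"offset": [0,0,0],"jaw": 0.6},{"turn": [0,0,8],"offset": [0,0,0],"jaw": 0.6},{"turn": [0,0,8],"offset": [0,0,0],"jaw": 0.6},{"turn": [0,0,8],"offset": [0,0,0],"jaw": 0.6}]}}

```text
clock: 3.8
eef_pos: [418.4, 164.7, 156.1]
orientation: [-0.0, 0.97, 0.244, -0.0]
wrist_force: [-0.3, 0.5, 0.7]
width: 56.5
finger_force: 0.0
```

Emit:
{"op": "drive_tool", "data": {"increments": [{"turn": [-3.4,6.1,0.4],"offset": [0,0,0],"jaw": 0.6},{"turn": [-3.4,6.1,0.4],"offset": [0,0,0],"jaw": 0.6},{"turn": [-3.4,6.1,0.4],"offset": [0,0,0],"jaw": 0.6},{"turn": [-3.4,6.1,0.4],"offset": [0,0,0],"jaw": 0.6},{"turn": [-3.4,6.1,0.4],"offset": [0,0,0],"jaw": 0.6}]}}

```text
clock: 4.3
eef_pos: [418.8, 164.7, 156.8]
orientation: [0.077, 0.928, 0.219, 0.292]
wrist_force: [-0.1, 0.5, -0.1]
width: 56.3
finger_force: 0.0
```

```bash
python3 - <<'E'
from h import *
Rt=Rknob(-62);report(K-100*Rt.as_matrix()[:,2],Rt)
from cell import cams
c=cams.capture("wrist");cv2.imwrite("pics/w1.png",c["img"]);pickle.dump(c,open("w1.pkl","wb"))
print(proj(c,K),np.round(c["extrinsics"],2))
E
```

```text
turn [-0.3 -0.4  0.7] | offset before turn [-2.5 -3.4  1.3] after [-2.5 -3.4  1.3]
q [ 12.7 -39.9 142.3 -11.8  43.9  82.2] pos [418.8 164.7 156.8] t 4.3 w 56.3 F [-0.1  0.5 -0.1] M [-0.01  0.41  0.  ]
[[314.75137837 222.46332448]] [[ 3.6000e-01  8.6000e-01 -3.6000e-01  3.5734e+02]
 [-8.9000e-01  4.3000e-01  1.4000e-01  2.0341e+02]
 [ 2.7000e-01  2.7000e-01  9.2000e-01  3.6616e+02]
 [ 0.0000e+00  0.0000e+00  0.0000e+00  1.0000e+00]]
```

View pics/w1.png

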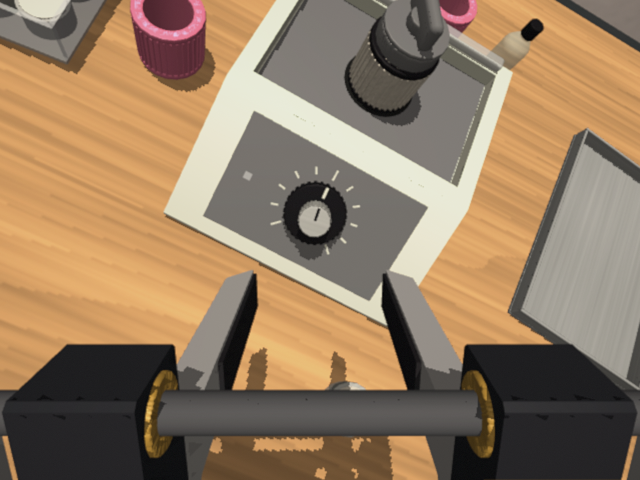

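The wrist view shows the knob top at about (314,217), pointer up the slope and slightly left of the panel axis. The prediction was (315,222), so I refine the position from this view.

```bash
cat > m2.py <<'E'
from h import *
T,S=load();c=pickle.load(open("w1.pkl","rb"))
g=cv2.cvtColor(c["img"],cv2.COLOR_BGR2GRAY)
m=np.zeros_like(g);m[195:240,293:336]=(g[195:240,293:336]>110)
m=cv2.morphologyEx(m,cv2.MORPH_CLOSE,np.ones((5,5)))
n,l,st,ce=cv2.connectedComponentsWithStats(m);
for i in range(1,n):
    if st[i,4]>60: print(st[i],ce[i])
i=1+np.argmax(st[1:,4]);cnt,_=cv2.findContours((l==i).astype(np.uint8),0,1);e=cv2.fitEllipse(max(cnt,key=len));print(e)
t=lambda u,v:((u+.5)/3.2-.5+175,(v+.5)/3.2-.5+150)
s=lambda u,v:((u+.5)/4.5-.5+295,(v+.5)/4.5-.5+190)
K2=tri([(T,*t(249,510)),(S,*s(282,40)),(c,*e[0])]);print(K2,[proj(x,K2).round(1) for x in (T,S,c)],t(249,510),s(282,40))
# pointer: dark pixels in disc -> panel plane
Q=R.from_euler('z',YAW);nrm=Q.apply([-.574,0,.819])
ys,xs=np.where((l==i));sub=[(x,y) for x,y in zip(xs,ys) if g[y,x]<90];print(len(sub))
def onp(u,v):
    o,d=ray(c,u,v);return o+d*(nrm@(K2-o))/(nrm@d)-K2
for x,y in sub: 
    w=Q.inv().apply(onp(x,y));print((x,y),"left %.1f up %.1f"%(w[1],w@[.819,0,.574]))
print(c["fx"])
E
python3 m2.py
```

```text
[298 201  33  36 897] [314.27424749 218.69007804]
((314.2733459472656, 218.68756103515625), (30.762407302856445, 35.291263580322266), 4.805681228637695)
[474.85711615 164.74568071  73.00157508] [array([[252.2, 308.4]]), array([[357.7, 198.4]]), array([[315.2, 220.5]])] (252.46875, 309.03125) (357.27777777777777, 198.5)
24
(np.int64(321), np.int64(201)) left 3.3 up 15.0
(np.int64(318), np.int64(209)) left 2.4 up 8.6
(np.int64(319), np.int64(209)) left 1.7 up 9.0
(np.int64(317), np.int64(210)) left 2.7 up 7.6
(np.int64(318), np.int64(210)) left 2.0 up 8.0
(np.int64(319), np.int64(210)) left 1.4 up 8.3
(np.int64(317), np.int64(211)) left 2.3 up 7.0
(np.int64(318), np.int64(211)) left 1.6 up 7.3
(np.int64(317), np.int64(212)) left 1.9 up 6.3
(np.int64(318), np.int64(212)) left 1.3 up 6.7
(np.int64(317), np.int64(213)) left 1.6 up 5.6
(np.int64(318), np.int64(213)) left 0.9 up 6.0
(np.int64(316), np.int64(214)) left 1.9 up 4.6
(np.int64(317), np.int64(214)) left 1.2 up 5.0
(np.int64(316), np.int64(215)) left 1.5 up 3.9
(np.int64(317), np.int64(215)) left 0.8 up 4.3
(np.int64(316), np.int64(216)) left 1.1 up 3.3
(np.int64(317), np.int64(216)) left 0.5 up 3.6
(np.int64(315), np.int64(217)) left 1.4 up 2.2
(np.int64(316), np.int64(217)) left 0.8 up 2.6
(np.int64(315), np.int64(218)) left 1.0 up 1.6
(np.int64(316), np.int64(218)) left 0.4 up 1.9
(np.int64(315), np.int64(219)) left 0.7 up 0.9
(np.int64(315), np.int64(220)) left 0.3 up 0.2
427.9167817807297
```

```bash
sed -i 's/^K=.*/K=np.array([474.9,164.7,73.])/' h.py; python3 - <<'E'
from h import *
Rt=Rknob(-61);z=Rt.as_matrix()[:,2];report(K+16*z,Rt)
E
```

```text
turn [-0.4 -0.1 -0.2] | offset before turn [  5.    0.8 114.8] after [  5.3   0.  114.8]
q [ 12.8 -40.2 142.9 -11.9  43.8  82.3] pos [414.4 164.6 151.2] t 4.35 w 56.3 F [-0.  -1.8 -3.4] M [-0.11  0.46 -0.06]
```

Emit:
{"op": "drive_tool", "data": {"increments": [{"turn": [0,0,0],"offset": [0,0,0],"jaw": 0.6},{"turn": [0,0,0],"offset": [0,0,0],"jaw": 0.6}]}}

```text
clock: 4.55
eef_pos: [419.7, 164.8, 157.8]
orientation: [0.077, 0.928, 0.219, 0.29]
wrist_force: [0.5, 0.6, 0.7]
width: 56.6
finger_force: 0.0
```

```bash
python3 - <<'E'
from h import *
Rt=Rknob(-61);z=Rt.as_matrix()[:,2];report(K+16*z,Rt)
E
```

```text
turn [-0.4 -0.1 -0.3] | offset before turn [ -2.3  -2.7 117.2] after [ -2.   -3.6 117.1]
q [ 12.6 -39.6 141.9 -11.6  44.2  81.9] pos [419.7 164.8 157.8] t 4.55 w 56.6 F [0.5 0.6 0.7] M [-0.03  0.31 -0.07]
```

Emit:
{"op": "drive_tool", "data": {"increments": [{"turn": [-0.4,-0.1,-0.3],"offset": [-2,-3.5,0],"jaw": 0.6},{"turn": [0,0,0],"offset": [0,0,15],"jaw": 0.6},{"turn": [0,0,0],"offset": [0,0,15],"jaw": 0.6},{"turn": [0,0,0],"offset": [0,0,15],"jaw": 0.6},{"turn": [0,0,0],"offset": [0,0,15],"jaw": 0.6},{"turn": [0,0,0],"offset": [0,0,10],"jaw": 0.6},{"turn": [0,0,0],"offset": [0,0,0],"jaw": 0.6},{"turn": [0,0,0],"offset": [0,0,0],"jaw": 0.6}]}}

```text
clock: 5.35
eef_pos: [456.8, 165.4, 97.6]
orientation: [0.081, 0.928, 0.22, 0.289]
wrist_force: [-0.4, 0.4, -0.7]
width: 56.2
finger_force: 0.0
```

```bash
python3 - <<'E'
from h import *
Rt=Rknob(-61);z=Rt.as_matrix()[:,2];report(K+16*z,Rt)
from cell import cams
c=cams.capture("wrist");i=c["img"];print(proj(c,K))
cv2.imwrite("pics/w2.png",i);pickle.dump(c,open("w2.pkl","wb"))
E
```

```text
turn [-0.  0. -0.] | offset before turn [ 0.7  0.3 46.5] after [ 0.7  0.3 46.5]
q [ 11.6 -24.9 140.3 -15.4  31.4  85.7] pos [456.8 165.4  97.6] t 5.35 w 56.2 F [-0.4  0.4 -0.7] M [-0.09  0.36 -0.01]
[[319.1874751  247.14358185]]
```

View pics/w2.png

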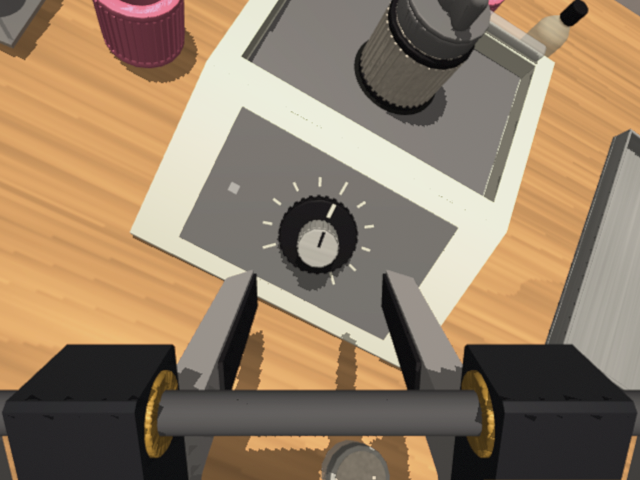

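Knob disc at (319,244), centred between the fingertips at 256 and 384 px and 3 px from the prediction. Going in and closing.

Emit:
{"op": "drive_tool", "data": {"increments": [{"turn": [0,0,0],"offset": [1,0,0],"jaw": 0.5},{"turn": [0,0,0],"offset": [0,0,10],"jaw": 0.5},{"turn": [0,0,0],"offset": [0,0,10],"jaw": 0.5},{"turn": [0,0,0],"offset": [0,0,10],"jaw": 0.5},{"turn": [0,0,0],"offset": [0,0,8],"jaw": 0.5},{"turn": [0,0,0],"offset": [0,0,6],"jaw": 0.5},{"turn": [0,0,0],"offset": [0,0,2],"jaw": 0.5},{"turn": [0,0,0],"offset": [0,0,0],"jaw": 0.5},{"turn": [0,0,0],"offset": [0,0,0],"jaw": 0.5}]}}

```text
clock: 6.3
eef_pos: [483.4, 164.8, 60.5]
orientation: [0.081, 0.928, 0.22, 0.29]
wrist_force: [0.3, -0.2, -0.1]
width: 47.4
finger_force: 0.0
```

```bash
python3 - <<'E'
from h import *
Rt=Rknob(-61);z=Rt.as_matrix()[:,2];report(K+16*z,Rt)
E
```

```text
turn [-0. -0. -0.] | offset before turn [-0.1  0.5  0.9] after [-0.1  0.5  0.9]
q [ 10.6 -14.9 138.  -18.5  23.7  88.7] pos [483.4 164.8  60.5] t 6.3 w 47.4 F [ 0.3 -0.2 -0.1] M [-0.04  0.37 -0.  ]
```

Emit:
{"op": "drive_tool", "data": {"increments": [{"turn": [0,0,0],"offset": [0,0,0],"jaw": 0.3},{"turn": [0,0,0],"offset": [0,0,0],"jaw": 0.2},{"turn": [0,0,0],"offset": [0,0,0],"jaw": 0.2},{"turn": [0,0,0],"offset": [0,0,0],"jaw": 0.2},{"turn": [0,0,0],"offset": [0,0,0],"jaw": 0.2}]}}

```text
clock: 6.8
eef_pos: [483.3, 164.7, 60.1]
orientation: [0.081, 0.928, 0.22, 0.29]
wrist_force: [0.7, -0.6, -0.0]
width: 18.6
finger_force: 0.0
```

Emit:
{"op": "drive_tool", "data": {"increments": [{"turn": [0,0,-4],"offset": [0,0,0],"jaw": 0.2},{"turn": [0,0,-6],"offset": [0,0,0],"jaw": 0.2},{"turn": [0,0,0],"offset": [0,0,0],"jaw": 0.2}]}}

```text
clock: 7.1
eef_pos: [483.3, 164.8, 60.1]
orientation: [0.106, 0.905, 0.3, 0.282]
wrist_force: [0.4, -0.2, -0.6]
width: 18.8
finger_force: 0.0
```

```bash
python3 - <<'E'
from h import *
Rt=Rknob(-51);z=Rt.as_matrix()[:,2];report(K+16*z,Rt);P,C,s=cur();print(s["finger_force"],"Mtool",C.inv().apply(s["moment"]),C.inv().apply(s["wrist_force"]))
E
```

```text
turn [-0. -0. -0.] | offset before turn [0.2 0.6 0.6] after [0.2 0.6 0.6]
q [ 10.6 -14.9 138.  -18.5  23.7  78.7] pos [483.3 164.8  60.1] t 7.1 w 18.8 F [ 0.4 -0.2 -0.6] M [-0.04  0.42  0.04]
0.0 Mtool [ 0.24488213 -0.34042369 -0.06429254] [-0.05886146  0.14870701  0.70887318]
```

```bash
python3 - <<'E'
from h import *
from cell import cams
c=pickle.load(open("w2.pkl","rb"));print(proj(c,[456.8,165.4,97.6]))
P,C,s=cur()
c=cams.capture("wrist");i=c["img"];print(proj(c,K),proj(c,P))
cv2.imwrite("pics/w3.png",i);pickle.dump(c,open("w3.pkl","wb"))
E
```

```text
[[318.59525004 266.89603152]]
[[320.05750091 277.99687247]] [[318.75543951 266.87524245]]
```

View pics/w3.png

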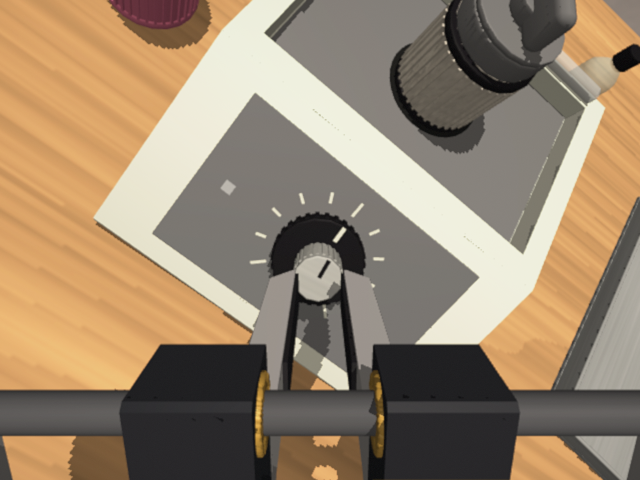

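```bash
python3 - <<'E'
from h import *
P,C,s=cur()
for n,p in (("w1",[418.8,164.7,156.8]),("w2",[456.8,165.4,97.6]),("w3",P)):
    c=pickle.load(open(n+".pkl","rb"));E=np.array(c["extrinsics"])
    print(n,"TCP cam",((np.array(p)-E[:3,3])@E[:3,:3]).round(1),"K cam",((K-E[:3,3])@E[:3,:3]).round(1))
g=cv2.cvtColor(c["img"],cv2.COLOR_BGR2GRAY)
cv2.imwrite("pics/w3c.png",cv2.resize(c["img"][190:340,240:400],None,fx=4,fy=4,interpolation=cv2.INTER_CUBIC))
E
```

```text
w1 TCP cam [  -0.3  -19.7 -220.7] K cam [  -2.9    6.3 -318.1]
w2 TCP cam [  -0.3  -19.6 -220.7] K cam [   0.   -10.7 -249.9]
w3 TCP cam [-2.000e-01 -1.970e+01 -2.207e+02] K cam [   0.4  -23.6 -205.9]
```

View pics/w3c.png

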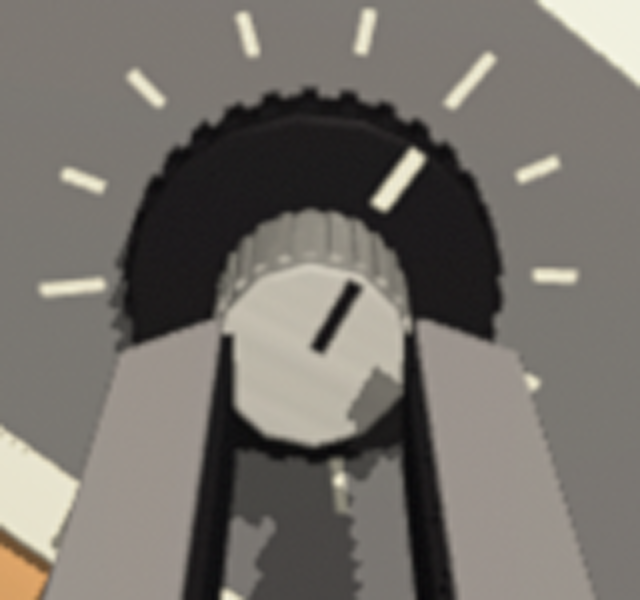

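The crop shows the knob top whole at (318,278), with the fingertips just in front of its rim. The jaw closed to 18.8 mm with no grip force. So the fingertips are still just above the knob, about 20 mm short of the reported TCP. I'll reopen and go further in small steps, watching the force.

Emit:
{"op": "drive_tool", "data": {"increments": [{"turn": [0,0,0],"offset": [0,0,0],"jaw": 0.5},{"turn": [0,0,5],"offset": [0,0,0],"jaw": 0.5},{"turn": [0,0,5],"offset": [0,0,0],"jaw": 0.5},{"turn": [0,0,0],"offset": [0,0,2],"jaw": 0.5},{"turn": [0,0,0],"offset": [0,0,2],"jaw": 0.5},{"turn": [0,0,0],"offset": [0,0,0],"jaw": 0.5}]}}

```text
clock: 7.75
eef_pos: [485.5, 164.6, 56.5]
orientation: [0.081, 0.928, 0.221, 0.289]
wrist_force: [0.0, 0.7, -0.1]
width: 46.8
finger_force: 0.0
```

Emit:
{"op": "drive_tool", "data": {"increments": [{"turn": [0,0,0],"offset": [0,0,1],"jaw": 0.5},{"turn": [0,0,0],"offset": [0,0,1],"jaw": 0.5},{"turn": [0,0,0],"offset": [0,0,1],"jaw": 0.5},{"turn": [0,0,0],"offset": [0,0,0],"jaw": 0.5}]}}

```text
clock: 8.15
eef_pos: [487.3, 164.5, 54.2]
orientation: [0.081, 0.928, 0.22, 0.29]
wrist_force: [-0.3, 0.9, 0.5]
width: 46.9
finger_force: 0.0
```

```bash
python3 - <<'E'
from h import *
Rt=Rknob(-61);z=Rt.as_matrix()[:,2];report(K+23*z,Rt)
E
```

```text
turn [-0.  0.  0.] | offset before turn [0.4 0.6 0.5] after [0.4 0.6 0.5]
q [ 10.4 -13.3 137.6 -19.2  22.6  89.3] pos [487.3 164.5  54.2] t 8.15 w 46.9 F [-0.3  0.9  0.5] M [-0.01  0.42 -0.01]
```

Emit:
{"op": "drive_tool", "data": {"increments": [{"turn": [0,0,0],"offset": [0,0,1],"jaw": 0.5},{"turn": [0,0,0],"offset": [0,0,1],"jaw": 0.5},{"turn": [0,0,0],"offset": [0,0,1],"jaw": 0.5},{"turn": [0,0,0],"offset": [0,0,0],"jaw": 0.5}]}}

```text
clock: 8.55
eef_pos: [489.0, 164.5, 51.8]
orientation: [0.081, 0.928, 0.22, 0.29]
wrist_force: [-0.8, 0.5, 0.4]
width: 46.4
finger_force: 0.0
```

Emit:
{"op": "drive_tool", "data": {"increments": [{"turn": [0,0,0],"offset": [0,0,1],"jaw": 0.5},{"turn": [0,0,0],"offset": [0,0,1],"jaw": 0.5},{"turn": [0,0,0],"offset": [0,0,1],"jaw": 0.5},{"turn": [0,0,0],"offset": [0,0,0],"jaw": 0.5}]}}

```text
clock: 8.95
eef_pos: [490.7, 164.4, 49.3]
orientation: [0.081, 0.928, 0.22, 0.29]
wrist_force: [-0.6, 0.6, -0.6]
width: 47.4
finger_force: 0.0
```

```bash
python3 - <<'E'
from h import *
Rt=Rknob(-61);z=Rt.as_matrix()[:,2];report(K+28*z,Rt)
E
```

```text
turn [-0.  0. -0.] | offset before turn [ 0.4  0.6 -0.5] after [ 0.4  0.6 -0.5]
q [ 10.3 -12.  137.2 -19.8  21.7  89.9] pos [490.7 164.4  49.3] t 8.95 w 47.4 F [-0.6  0.6 -0.6] M [-0.07  0.4   0.01]
```

No contact at 28 mm reported depth, so the fingers do end short of the reported TCP. I'll go 4 mm more and close.

Emit:
{"op": "drive_tool", "data": {"increments": [{"turn": [0,0,0],"offset": [0,0,1],"jaw": 0.5},{"turn": [0,0,0],"offset": [0,0,1],"jaw": 0.5},{"turn": [0,0,0],"offset": [0,0,1],"jaw": 0.5},{"turn": [0,0,0],"offset": [0,0,1],"jaw": 0.5},{"turn": [0,0,0],"offset": [0,0,0],"jaw": 0.5}]}}

```text
clock: 9.45
eef_pos: [493.0, 164.3, 46.0]
orientation: [0.081, 0.928, 0.22, 0.29]
wrist_force: [-0.1, -0.1, -0.2]
width: 46.6
finger_force: 0.0
```

Emit:
{"op": "drive_tool", "data": {"increments": [{"turn": [0,0,0],"offset": [0,0,0],"jaw": 0.3},{"turn": [0,0,0],"offset": [0,0,0],"jaw": 0.2},{"turn": [0,0,0],"offset": [0,0,0],"jaw": 0.2},{"turn": [0,0,0],"offset": [0,0,0],"jaw": 0.2},{"turn": [0,0,0],"offset": [0,0,0],"jaw": 0.2}]}}

```text
clock: 9.95
eef_pos: [492.8, 164.9, 46.1]
orientation: [0.081, 0.928, 0.22, 0.29]
wrist_force: [-2.4, 4.3, 0.6]
width: 21.9
finger_force: 30.0
```

```bash
python3 - <<'E'
from h import *
Rt=Rknob(-61);z=Rt.as_matrix()[:,2];report(K+32*z,Rt);P,C,s=cur();print(s["finger_force"],"Mtool",C.inv().apply(s["moment"]),C.inv().apply(s["wrist_force"]))
E
```

```text
turn [-0.1 -0.  -0. ] | offset before turn [ 0.3  1.2 -0.3] after [ 0.3  1.2 -0.3]
q [ 10.3 -11.2 137.  -20.1  21.   90.3] pos [492.8 164.9  46.1] t 9.95 w 21.9 F [-2.4  4.3  0.6] M [0.78 0.71 0.47]
30.000380873680115 Mtool [ 1.13218134 -0.21649765  0.04373691] [ 0.51995856 -4.55047644 -1.99343353]
```

Emit:
{"op": "drive_tool", "data": {"increments": [{"turn": [0,0,-4],"offset": [0,0,0],"jaw": 0.2},{"turn": [0,0,-6],"offset": [0,0,0],"jaw": 0.2},{"turn": [0,0,0],"offset": [0,0,0],"jaw": 0.2}]}}

```text
clock: 10.25
eef_pos: [492.8, 164.9, 46.0]
orientation: [0.106, 0.905, 0.301, 0.282]
wrist_force: [-1.5, 4.6, 0.4]
width: 22.1
finger_force: 30.0
```

```bash
python3 - <<'E'
from h import *
Rt=Rknob(-51);z=Rt.as_matrix()[:,2];report(K+32*z,Rt);P,C,s=cur();print(s["finger_force"],"Mtool",C.inv().apply(s["moment"]),C.inv().apply(s["wrist_force"]))
E
```

```text
turn [-0.1 -0.   0.1] | offset before turn [ 0.1  1.3 -0.3] after [ 0.1  1.3 -0.3]
q [ 10.3 -11.2 137.  -20.1  21.   80.2] pos [492.8 164.9  46. ] t 10.25 w 22.1 F [-1.5  4.6  0.4] M [0.82 0.69 0.61]
29.999453723430634 Mtool [ 1.23326921  0.06733627 -0.04745708] [ 2.02214707 -4.22830465 -1.30248252]
```

Emit:
{"op": "drive_tool", "data": {"increments": [{"turn": [0,0,-7],"offset": [0,0,0],"jaw": 0.2},{"turn": [0,0,-7],"offset": [0,0,0],"jaw": 0.2},{"turn": [0,0,-7],"offset": [0,0,0],"jaw": 0.2},{"turn": [0,0,-7],"offset": [0,0,0],"jaw": 0.2},{"turn": [0,0,-7],"offset": [0,0,0],"jaw": 0.2},{"turn": [0,0,-7],"offset": [0,0,0],"jaw": 0.2},{"turn": [0,0,-7],"offset": [0,0,0],"jaw": 0.2},{"turn": [0,0,-7],"offset": [0,0,0],"jaw": 0.2},{"turn": [0,0,-7],"offset": [0,0,0],"jaw": 0.2},{"turn": [0,0,0],"offset": [0,0,0],"jaw": 0.2}]}}

```text
clock: 11.25
eef_pos: [492.3, 165.1, 45.7]
orientation: [0.237, 0.614, 0.73, 0.185]
wrist_force: [-3.6, 8.0, 0.1]
width: 22.2
finger_force: 30.0
```

```bash
python3 - <<'E'
from h import *
Rt=Rknob(12);z=Rt.as_matrix()[:,2];report(K+32*z,Rt);P,C,s=cur();print(s["finger_force"],"Mtool",C.inv().apply(s["moment"]),C.inv().apply(s["wrist_force"]))
E
```

```text
turn [-0.  -0.1  0.1] | offset before turn [-1.4  1.2 -0.4] after [-1.4  1.2 -0.4]
q [ 10.3 -11.2 137.  -20.1  21.   17.1] pos [492.3 165.1  45.7] t 11.25 w 22.2 F [-3.6  8.   0.1] M [1.08 0.88 0.83]
29.99998301267624 Mtool [ 0.62463208  1.49691411 -0.07401652] [ 8.37204208 -1.42669532 -2.2803856 ]
```

Emit:
{"op": "drive_tool", "data": {"increments": [{"turn": [0,0,-7],"offset": [0,0,0],"jaw": 0.2},{"turn": [0,0,-7],"offset": [0,0,0],"jaw": 0.2},{"turn": [0,0,-7],"offset": [0,0,0],"jaw": 0.2},{"turn": [0,0,-7],"offset": [0,0,0],"jaw": 0.2},{"turn": [0,0,-7],"offset": [0,0,0],"jaw": 0.2},{"turn": [0,0,-7],"offset": [0,0,0],"jaw": 0.2},{"turn": [0,0,0],"offset": [0,0,0],"jaw": 0.2}]}}

```text
clock: 11.95
eef_pos: [492.0, 164.9, 45.4]
orientation: [0.287, 0.312, 0.901, 0.087]
wrist_force: [-4.5, 6.3, 1.5]
width: 22.1
finger_force: 30.0
```

```bash
python3 - <<'E'
from h import *
Rt=Rknob(54);z=Rt.as_matrix()[:,2];report(K+32*z,Rt);P,C,s=cur();print(s["finger_force"],"Mtool",C.inv().apply(s["moment"]),C.inv().apply(s["wrist_force"]))
E
```

```text
turn [-0.  -0.1  0.1] | offset before turn [-2.   0.4 -0.4] after [-2.   0.4 -0.4]
q [ 10.3 -11.2 137.  -20.1  21.1 -24.9] pos [492.  164.9  45.4] t 11.95 w 22.1 F [-4.5  6.3  1.5] M [0.96 0.9  0.74]
30.000237822532654 Mtool [-0.40210255  1.45264446 -0.08080717] [ 5.99089278  3.18602314 -3.92630195]
```

Emit:
{"op": "drive_tool", "data": {"increments": [{"turn": [0,0,-3],"offset": [0,0,0],"jaw": 0.2},{"turn": [0,0,-3],"offset": [0,0,0],"jaw": 0.2},{"turn": [0,0,0],"offset": [0,0,0],"jaw": 0.2}]}}

```text
clock: 12.25
eef_pos: [491.9, 164.9, 45.4]
orientation: [0.291, 0.265, 0.916, 0.072]
wrist_force: [-4.3, 5.7, 1.7]
width: 22.2
finger_force: 30.0
```

```bash
python3 - <<'E'
from h import *
Rt=Rknob(60);z=Rt.as_matrix()[:,2];report(K+32*z,Rt);P,C,s=cur();print(s["finger_force"],"Mtool",C.inv().apply(s["moment"]),C.inv().apply(s["wrist_force"]))
E
```

```text
turn [ 0.  -0.1  0.1] | offset before turn [-2.1  0.2 -0.4] after [-2.1  0.2 -0.4]
q [ 10.3 -11.2 137.  -20.1  21.1 -30.8] pos [491.9 164.9  45.4] t 12.25 w 22.2 F [-4.3  5.7  1.7] M [0.98 0.91 0.69]
30.000793933868408 Mtool [-0.5394545   1.40424438 -0.02828756] [ 5.13739435  3.38682054 -3.98107728]
```

Emit:
{"op": "drive_tool", "data": {"increments": [{"turn": [0,0,-3],"offset": [0,0,0],"jaw": 0.2},{"turn": [0,0,-3],"offset": [0,0,0],"jaw": 0.2},{"turn": [0,0,0],"offset": [0,0,0],"jaw": 0.2}]}}

```text
clock: 12.55
eef_pos: [492.0, 164.8, 45.4]
orientation: [0.294, 0.217, 0.929, 0.057]
wrist_force: [-5.1, 5.5, 1.7]
width: 21.9
finger_force: 30.0
```

```bash
cat > st.py <<'E'
from h import *
P,C,s=cur();print(P.round(1),"q",np.degrees(s["joint_positions"]).round(1),s["finger_force"],"Mtool",C.inv().apply(s["moment"]).round(2),C.inv().apply(s["wrist_force"]).round(1),s["clock"])
E
python3 st.py
```

```text
[492.  164.8  45.4] q [ 10.3 -11.2 137.  -20.1  21.1 -36.8] 30.00080019235611 Mtool [-0.64  1.33  0.26] [ 5.2  3.5 -4.4] 12.55
```

Emit:
{"op": "drive_tool", "data": {"increments": [{"turn": [0,0,-3],"offset": [0,0,0],"jaw": 0.2},{"turn": [0,0,0],"offset": [0,0,0],"jaw": 0.2}]}}

```text
clock: 12.75
eef_pos: [493.1, 164.3, 46.3]
orientation: [0.297, 0.192, 0.934, 0.049]
wrist_force: [-0.3, 0.6, -0.4]
width: 22.0
finger_force: 30.0
```

```bash
python3 st.py
```

```text
[493.1 164.3  46.3] q [ 10.2 -11.2 137.  -20.2  21.1 -39.7] 29.997414350509644 Mtool [-0.06  0.25  0.01] [0.6 0.4 0.1] 12.75
```

The moment rose to 0.26 N m at 127°, then the grip slipped, so the knob is at its stop. Releasing and backing off.

Emit:
{"op": "drive_tool", "data": {"increments": [{"turn": [0,0,0],"offset": [0,0,0],"jaw": 0.35},{"turn": [0,0,0],"offset": [0,0,0],"jaw": 0.5},{"turn": [0,0,0],"offset": [0,0,0],"jaw": 0.5},{"turn": [0,0,0],"offset": [0,0,-10],"jaw": 0.5},{"turn": [0,0,0],"offset": [0,0,-20],"jaw": 0.5},{"turn": [0,0,0],"offset": [0,0,-20],"jaw": 0.5},{"turn": [0,0,0],"offset": [0,0,-20],"jaw": 0.5},{"turn": [0,0,0],"offset": [0,0,-20],"jaw": 0.5},{"turn": [0,0,0],"offset": [0,0,0],"jaw": 0.5}]}}

```text
clock: 13.65
eef_pos: [442.4, 167.0, 122.7]
orientation: [0.299, 0.192, 0.933, 0.05]
wrist_force: [1.3, -0.8, 1.4]
width: 47.0
finger_force: 0.0
```

```bash
cat > m3.py <<'E'
from h import *
from cell import cams
c=cams.capture("wrist");pickle.dump(c,open("w4.pkl","wb"));cv2.imwrite("pics/w4.png",c["img"])
g=cv2.cvtColor(c["img"],cv2.COLOR_BGR2GRAY);Q=R.from_euler('z',YAW)
# rectify knob top plane and ring face: 2x px per mm... up slope = up
def rect(cam,Kc,S=8,half=30):
    a=np.arange(-half,half,1/S);X,Y=np.meshgrid(a,-a)
    u=Q.apply([.819,0,.574]);r=Q.apply([0,-1,0]);p=proj(cam,(Kc+X[...,None]*r+Y[...,None]*u).reshape(-1,3)).astype(np.float32)
    return cv2.remap(cam["img"],p[:,0].reshape(X.shape),p[:,1].reshape(X.shape),cv2.INTER_LINEAR)
n=Q.apply([-.574,0,.819]);c0=pickle.load(open("w1.pkl","rb"))
out=np.vstack([np.hstack([cv2.resize(rect(k,K-d*n),(300,300)) for d in (0,22)]) for k in (c0,c)])
cv2.imwrite("pics/rect.png",out);print(out.shape)
E
python3 m3.py
```

```text
(600, 600, 3)
```

View pics/rect.png

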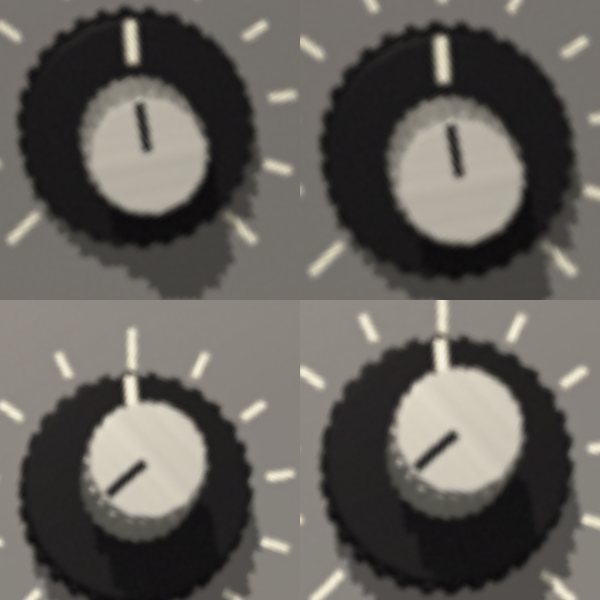

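The rectified view (before on top, after below) shows the ring mark unmoved at straight up and the pointer now at lower left, about 130° anticlockwise. That is close to 135°, so I'll measure it precisely.

```bash
cat > m4.py <<'E'
from h import *
import sys
exec(open("m3.py").read().split("# rectify")[0].replace('c=cams.capture("wrist");pickle.dump(c,open("w4.pkl","wb"));cv2.imwrite("pics/w4.png",c["img"])','c=pickle.load(open(sys.argv[1],"rb"))'))
src=open("m3.py").read();exec(src[src.index("def rect"):src.index("n=Q.apply")])
for dz in (0,):
    S=8;im=cv2.cvtColor(rect(c,K,S,30),cv2.COLOR_BGR2GRAY)
    b=(im>130).astype(np.uint8);b=cv2.morphologyEx(b,cv2.MORPH_OPEN,np.ones((25,25)));b=cv2.morphologyEx(b,cv2.MORPH_CLOSE,np.ones((61,61)))
    n,l,st,ce=cv2.connectedComponentsWithStats(b)
    i=min((i for i in range(1,n) if 3000<st[i,4]<60000),key=lambda i:np.linalg.norm(ce[i]-240));print(st[i],ce[i])
    m=cv2.erode((l==i).astype(np.uint8),np.ones((25,25)))
    w=np.clip(150.-im,0,None)*m
    ys,xs=np.where(w>20);ww=w[ys,xs];p=np.c_[xs,ys];mu=np.average(p,0,ww);d=np.linalg.eigh(np.cov((p-mu).T,aweights=ww))
    v=d[1][:,1];v*=np.sign(v@(mu-ce[i]));print("eig",d[0],"mu-c",mu-ce[i],"acw angle by axis",np.degrees(np.arctan2(-v[0],-v[1])),"by offset",np.degrees(np.arctan2(-(mu-ce[i])[0],-(mu-ce[i])[1])))
    # off-tick & lower-right tick on the panel plane (35.5 below)
    im2=cv2.cvtColor(rect(c,K-35.5*nn,S,42),cv2.COLOR_BGR2GRAY) if 0 else None
E
for w in w1 w2 w4; do python3 m4.py $w.pkl; done
python3 - <<'E'
exec(open('h.py').read())
E
```

```text
[  143   139   185   199 28475] [232.8699561  241.73250219]
eig [ 17.40580374 446.24168575] mu-c [ -3.92841967 -38.5996128 ] acw angle by axis 10.162180090752052 by offset 5.811186254740405
[  143   133   184   205 28819] [231.45636559 240.51067004]
eig [ 16.17924518 452.39149584] mu-c [ -3.64345052 -37.4525522 ] acw angle by axis 10.15322191898076 by offset 5.556350822586288Traceback (most recent call last):
  File "m4.py", line 9, in <module>
    i=min((i for i in range(1,n) if 3000<st[i,4]<60000),key=lambda i:np.linalg.norm(ce[i]-240));print(st[i],ce[i])
ValueError: min() iterable argument is empty
```

```bash
sed -i 's/im>130/im>float(sys.argv[2])/' m4.py; for t in 155 175; do python3 m4.py w4.pkl $t; done 2>&1 | grep -v Trace
```

```text
[  144   165   182   180 25301] [236.59815818 252.69103988]
eig [ 13.20609886 119.02097727] mu-c [-21.64376799  21.13717758] acw angle by axis 131.63249118251525 by offset 134.32156395215276
[  146   167   178   176 24050] [236.78636175 252.11575884]
eig [13.01321752 95.26387241] mu-c [-20.22598403  20.43655589] acw angle by axis 132.6397039276606 by offset 135.29670480712477
```

Pointer measures 132–135° anticlockwise and the stop torque was felt, so the fan is off. Next is the wing nut.

```bash
python3 - <<'E'
from h import *
P,C,s=cur();Rt=Rdown(113.5);report(np.array([540,160,240.]),Rt)
print("second offset",Rt.inv().apply(np.array([623.3,158.3,200])-[540,160,240]))
E
```

```text
turn [ -1.4  36.2 -45.3] | offset before turn [-139.7   50.8  -40.5] after [ -87.1  -45.1 -118.8]
q [ 12.4 -30.7 141.2 -14.3  36.1 -45.2] pos [442.1 166.7 121.2] t 13.7 w 47.2 F [-0.2 -0.4  0.4] M [0.01 0.32 0.  ]
second offset [-75.71323078 -34.77479957  40.        ]
```

Emit:
{"op": "drive_tool", "data": {"increments": [{"turn": [0,0,0],"offset": [-17.5,6.4,-5],"jaw": 0.5},{"turn": [0,0,0],"offset": [-17.5,6.4,-5],"jaw": 0.5},{"turn": [0,0,0],"offset": [-17.5,6.4,-5],"jaw": 0.5},{"turn": [0,0,0],"offset": [-17.5,6.4,-5],"jaw": 0.5},{"turn": [0,0,0],"offset": [-17.5,6.4,-5],"jaw": 0.5},{"turn": [0,0,0],"offset": [-17.5,6.4,-5],"jaw": 0.5},{"turn": [0,0,0],"offset": [-17.5,6.4,-5],"jaw": 0.5},{"turn": [0,0,0],"offset": [-17.5,6.4,-5],"jaw": 0.5}]}}

```text
clock: 14.5
eef_pos: [541.0, 159.6, 236.7]
orientation: [0.296, 0.193, 0.934, 0.048]
wrist_force: [-1.2, 0.1, -0.3]
width: 47.3
finger_force: 0.0
```

Emit:
{"op": "drive_tool", "data": {"increments": [{"turn": [-0.2,4.5,-5.7],"offset": [0,0,0],"jaw": 0.5},{"turn": [-0.2,4.5,-5.7],"offset": [0,0,0],"jaw": 0.5},{"turn": [-0.2,4.5,-5.7],"offset": [0,0,0],"jaw": 0.5},{"turn": [-0.2,4.5,-5.7],"offset": [0,0,0],"jaw": 0.5},{"turn": [-0.2,4.5,-5.7],"offset": [0,0,0],"jaw": 0.5},{"turn": [-0.2,4.5,-5.7],"offset": [0,0,0],"jaw": 0.5},{"turn": [-0.2,4.5,-5.7],"offset": [0,0,0],"jaw": 0.5},{"turn": [-0.2,4.5,-5.7],"offset": [0,0,0],"jaw": 0.5},{"turn": [0,0,0],"offset": [0,0,0],"jaw": 0.5}]}}

```text
clock: 15.4
eef_pos: [541.9, 159.8, 235.7]
orientation: [-0.002, -0.206, 0.979, 0.0]
wrist_force: [-0.2, -0.1, 0.1]
width: 47.1
finger_force: 0.0
```

```bash
cat > nut.py <<'E'
from h import *
from cell import cams
import sys
Rt=Rdown(113.5);report(np.array([623.3,158.3,float(sys.argv[1])]),Rt)
c=cams.capture("wrist");pickle.dump(c,open(sys.argv[2]+".pkl","wb"));cv2.imwrite("pics/"+sys.argv[2]+".png",c["img"])
print("pred nut body top",proj(c,[623.3,158.3,135]),"wing ends",proj(c,[[644.4,167.5,159],[602.2,149.1,159]]))
E
python3 nut.py 200 w5
```

```text
turn [ 0.1 -0.2  0.3] | offset before turn [-74.1 -34.2  35.4] after [-74.1 -33.8  35.7]
q [   4.9    0.2   98.2   -0.    81.8 -108.8] pos [541.9 159.8 235.7] t 15.4 w 47.1 F [-0.2 -0.1  0.1] M [ 0.03 -0.01  0.05]
pred nut body top [[276.47266999 309.77205012]] wing ends [[274.11215818 352.23096794]
 [272.53979151 295.61465569]]
```

Emit:
{"op": "drive_tool", "data": {"increments": [{"turn": [0.1,-0.2,0.3],"offset": [-15,-7,7],"jaw": 0.5},{"turn": [0,0,0],"offset": [-15,-7,7],"jaw": 0.5},{"turn": [0,0,0],"offset": [-15,-7,7],"jaw": 0.5},{"turn": [0,0,0],"offset": [-15,-7,7],"jaw": 0.5},{"turn": [0,0,0],"offset": [-14,-6,7],"jaw": 0.5},{"turn": [0,0,0],"offset": [0,0,15],"jaw": 0.5},{"turn": [0,0,0],"offset": [0,0,15],"jaw": 0.5},{"turn": [0,0,0],"offset": [0,0,0],"jaw": 0.5},{"turn": [0,0,0],"offset": [0,0,0],"jaw": 0.5}]}}

```text
clock: 16.35
eef_pos: [621.0, 158.5, 172.6]
orientation: [0.001, -0.204, 0.979, -0.0]
wrist_force: [-0.2, -0.8, 0.6]
width: 46.8
finger_force: 0.0
```

```bash
python3 nut.py 122 w6
```

```text
turn [-0.1  0.1  0. ] | offset before turn [-2.  -1.1 50.6] after [-2.1 -1.2 50.6]
q [   4.2   13.    91.    -0.    76.  -109.3] pos [621.  158.5 172.6] t 16.35 w 46.8 F [-0.2 -0.8  0.6] M [0.05 0.   0.05]
pred nut body top [[318.23837285 247.63506102]] wing ends [[318.13504001 299.95959559]
 [318.00324616 220.83132619]]
```

View pics/w6.png

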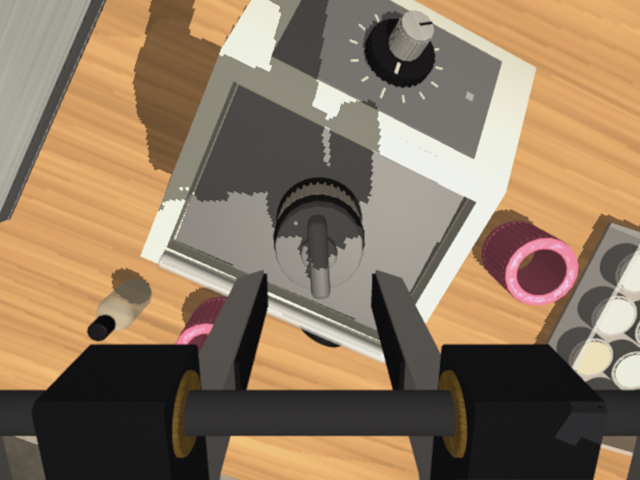

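The wing runs from (318,218) to (320,297), as predicted, and is centred between the fingers. Descending, checking force and gripping.

Emit:
{"op": "drive_tool", "data": {"increments": [{"turn": [0,0,0],"offset": [-2,-1,8],"jaw": 0.5},{"turn": [0,0,0],"offset": [0,0,10],"jaw": 0.5},{"turn": [0,0,0],"offset": [0,0,10],"jaw": 0.5},{"turn": [0,0,0],"offset": [0,0,8],"jaw": 0.5},{"turn": [0,0,0],"offset": [0,0,8],"jaw": 0.5},{"turn": [0,0,0],"offset": [0,0,4],"jaw": 0.5},{"turn": [0,0,0],"offset": [0,0,2],"jaw": 0.5},{"turn": [0,0,0],"offset": [0,0,0],"jaw": 0.5}]}}

```text
clock: 17.2
eef_pos: [624.4, 158.4, 123.2]
orientation: [0.002, -0.204, 0.979, -0.0]
wrist_force: [1.0, -0.1, 0.3]
width: 47.1
finger_force: 0.0
```

Emit:
{"op": "drive_tool", "data": {"increments": [{"turn": [0,0,0],"offset": [0,0,0],"jaw": 0.3},{"turn": [0,0,0],"offset": [0,0,0],"jaw": 0.2},{"turn": [0,0,0],"offset": [0,0,0],"jaw": 0.05},{"turn": [0,0,0],"offset": [0,0,0],"jaw": 0.05},{"turn": [0,0,0],"offset": [0,0,0],"jaw": 0.05},{"turn": [0,0,0],"offset": [0,0,0],"jaw": 0.05}]}}

```text
clock: 17.8
eef_pos: [624.4, 158.4, 123.5]
orientation: [0.002, -0.204, 0.979, -0.0]
wrist_force: [0.5, 0.4, 0.7]
width: 10.2
finger_force: 30.0
```

```bash
python3 st.py
```

```text
[624.4 158.4 123.5] q [   4.2   16.    92.7   -0.    71.2 -109.3] 29.97072011232376 Mtool [-0.15  0.03 -0.01] [-0.7  0.2 -0.7] 17.8
```

Emit:
{"op": "drive_tool", "data": {"increments": [{"turn": [0,0,6],"offset": [0,0,0],"jaw": 0.05},{"turn": [0,0,6],"offset": [0,0,0],"jaw": 0.05},{"turn": [0,0,6],"offset": [0,0,0],"jaw": 0.05},{"turn": [0,0,6],"offset": [0,0,0],"jaw": 0.05},{"turn": [0,0,6],"offset": [0,0,0],"jaw": 0.05},{"turn": [0,0,6],"offset": [0,0,0],"jaw": 0.05},{"turn": [0,0,6],"offset": [0,0,0],"jaw": 0.05},{"turn": [0,0,6],"offset": [0,0,0],"jaw": 0.05},{"turn": [0,0,6],"offset": [0,0,0],"jaw": 0.05},{"turn": [0,0,0],"offset": [0,0,0],"jaw": 0.05}]}}

```text
clock: 18.8
eef_pos: [624.4, 158.3, 123.5]
orientation: [0.002, 0.263, 0.965, 0.0]
wrist_force: [0.5, -0.3, 0.2]
width: 10.1
finger_force: 30.0
```

```bash
python3 st.py
```

```text
[624.4 158.3 123.5] q [  4.2  16.   92.7  -0.   71.2 -55.4] 29.97269779443741 Mtool [ 0.05 -0.01  0.01] [-0.6 -0.  -0.2] 18.8
```

Emit:
{"op": "drive_tool", "data": {"increments": [{"turn": [0,0,3.5],"offset": [0,0,0],"jaw": 0.05},{"turn": [0,0,0],"offset": [0,0,0],"jaw": 0.05}]}}

```text
clock: 19.0
eef_pos: [624.5, 158.4, 123.5]
orientation: [0.002, 0.291, 0.957, 0.001]
wrist_force: [-0.7, -0.4, 0.8]
width: 10.5
finger_force: 30.0
```

```bash
python3 st.py
```

```text
[624.5 158.4 123.5] q [  4.2  16.   92.7  -0.   71.1 -52. ] 29.970557391643524 Mtool [-0.03  0.02 -0.01] [ 0.4 -0.7 -0.8] 19.0
```

Emit:
{"op": "drive_tool", "data": {"increments": [{"turn": [0,0,0],"offset": [0,0,-3],"jaw": 0.05},{"turn": [0,0,0],"offset": [0,0,-3],"jaw": 0.05},{"turn": [0,0,0],"offset": [0,0,-4],"jaw": 0.05},{"turn": [0,0,0],"offset": [0,0,0],"jaw": 0.05}]}}

```text
clock: 19.4
eef_pos: [624.8, 158.4, 134.3]
orientation: [0.002, 0.292, 0.956, 0.001]
wrist_force: [0.1, -0.2, -0.7]
width: 10.5
finger_force: 30.0
```

```bash
python3 st.py
```

```text
[624.8 158.4 134.3] q [  4.2  15.3  92.3  -0.   72.1 -51.9] 29.96686041355133 Mtool [0.01 0.04 0.01] [-0.1 -0.1  0.7] 19.4
```

```bash
python3 - <<'E'
from h import *
P,C,s=cur();print(C.inv().apply(np.array([669.6,-157.9,P[2]])-P))
E
```

```text
[-2.13759241e+02 -2.37388876e+02  2.13066366e-01]
```

Emit:
{"op": "drive_tool", "data": {"increments": [{"turn": [0,0,0],"offset": [0,0,-10],"jaw": 0.05},{"turn": [0,0,0],"offset": [0,0,-15],"jaw": 0.05},{"turn": [0,0,0],"offset": [0,0,-20],"jaw": 0.05},{"turn": [0,0,0],"offset": [0,0,-15],"jaw": 0.05},{"turn": [0,0,0],"offset": [0,0,0],"jaw": 0.05}]}}

```text
clock: 19.9
eef_pos: [626.2, 158.5, 197.5]
orientation: [0.005, 0.292, 0.956, 0.002]
wrist_force: [0.5, -0.5, -0.1]
width: 10.4
finger_force: 30.0
```

Emit:
{"op": "drive_tool", "data": {"increments": [{"turn": [0,0,0],"offset": [-10,-11,0],"jaw": 0.05},{"turn": [0,0,0],"offset": [-20,-22,0],"jaw": 0.05},{"turn": [0,0,0],"offset": [-23,-26,0],"jaw": 0.05},{"turn": [0,0,0],"offset": [-23,-26,0],"jaw": 0.05},{"turn": [0,0,0],"offset": [-23,-26,0],"jaw": 0.05},{"turn": [0,0,0],"offset": [-23,-26,0],"jaw": 0.05},{"turn": [0,0,0],"offset": [-23,-26,0],"jaw": 0.05},{"turn": [0,0,0],"offset": [-23,-26,0],"jaw": 0.05},{"turn": [0,0,0],"offset": [-23,-26,0],"jaw": 0.05},{"turn": [0,0,0],"offset": [-22,-22,0],"jaw": 0.05}]}}

```text
clock: 20.9
eef_pos: [667.2, -159.8, 191.9]
orientation: [0.0, 0.293, 0.956, 0.0]
wrist_force: [1.0, 0.8, 0.3]
width: 10.2
finger_force: 30.0
```

Emit:
{"op": "drive_tool", "data": {"increments": [{"turn": [0,0,0],"offset": [0,0,10],"jaw": 0.05},{"turn": [0,0,0],"offset": [0,0,25],"jaw": 0.05},{"turn": [0,0,0],"offset": [0,0,30],"jaw": 0.05},{"turn": [0,0,0],"offset": [0,0,30],"jaw": 0.05},{"turn": [0,0,0],"offset": [0,0,25],"jaw": 0.05},{"turn": [0,0,0],"offset": [0,0,20],"jaw": 0.05},{"turn": [0,0,0],"offset": [0,0,10],"jaw": 0.05},{"turn": [0,0,0],"offset": [0,0,0],"jaw": 0.05},{"turn": [0,0,0],"offset": [0,0,0],"jaw": 0.05}]}}

```text
clock: 21.8
eef_pos: [669.0, -157.2, 44.0]
orientation: [0.002, 0.292, 0.956, 0.0]
wrist_force: [-0.2, -0.1, -0.6]
width: 10.5
finger_force: 30.0
```

```bash
python3 st.py; python3 - <<'E'
from h import *
P,C,s=cur();a=np.radians(-8.4);d=P[:2]-[615.2,-149.9];print("tray xy",np.array([[np.cos(a),np.sin(a)],[-np.sin(a),np.cos(a)]])@d, "tool z",C.as_matrix()[:,2], "z to go",P[2]-10)
E
```

```text
[ 669.  -157.2   44. ] q [-22.7  26.4  88.1   0.1  65.3 -78.8] 29.96677815914154 Mtool [0.03 0.01 0.02] [ 0.1 -0.2  0.6] 21.8
tray xy [54.3227198  0.5993715] tool z [ 3.77843821e-03 -2.33758387e-04 -9.99992834e-01] z to go 34.025469227893275
```

Emit:
{"op": "drive_tool", "data": {"increments": [{"turn": [0,0,0],"offset": [0,0,10],"jaw": 0.05},{"turn": [0,0,0],"offset": [0,0,10],"jaw": 0.05},{"turn": [0,0,0],"offset": [0,0,6],"jaw": 0.05},{"turn": [0,0,0],"offset": [0,0,3],"jaw": 0.05},{"turn": [0,0,0],"offset": [0,0,1],"jaw": 0.05},{"turn": [0,0,0],"offset": [0,0,1],"jaw": 0.05},{"turn": [0,0,0],"offset": [0,0,1],"jaw": 0.05},{"turn": [0,0,0],"offset": [0,0,0],"jaw": 0.05},{"turn": [0,0,0],"offset": [0,0,0],"jaw": 0.05}]}}

```text
clock: 22.7
eef_pos: [669.1, -157.2, 11.8]
orientation: [0.002, 0.292, 0.956, 0.0]
wrist_force: [0.2, 0.2, 0.5]
width: 10.4
finger_force: 30.0
```

Emit:
{"op": "drive_tool", "data": {"increments": [{"turn": [0,0,0],"offset": [0,0,1],"jaw": 0.05},{"turn": [0,0,0],"offset": [0,0,1],"jaw": 0.05},{"turn": [0,0,0],"offset": [0,0,0],"jaw": 0.05}]}}

```text
clock: 23.0
eef_pos: [669.1, -157.2, 9.6]
orientation: [0.002, 0.292, 0.956, 0.0]
wrist_force: [0.8, 0.9, 1.2]
width: 10.6
finger_force: 30.0
```

Emit:
{"op": "drive_tool", "data": {"increments": [{"turn": [0,0,0],"offset": [0,0,1],"jaw": 0.05},{"turn": [0,0,0],"offset": [0,0,0],"jaw": 0.05}]}}

```text
clock: 23.2
eef_pos: [669.1, -157.1, 9.5]
orientation: [0.002, 0.292, 0.956, 0.0]
wrist_force: [-2.1, 1.6, 4.6]
width: 10.7
finger_force: 30.0
```

Emit:
{"op": "drive_tool", "data": {"increments": [{"turn": [0,0,0],"offset": [0,0,0.7],"jaw": 0.05},{"turn": [0,0,0],"offset": [0,0,0],"jaw": 0.05}]}}

```text
clock: 23.4
eef_pos: [669.1, -157.1, 9.5]
orientation: [0.001, 0.292, 0.956, 0.0]
wrist_force: [-4.5, 1.9, 7.7]
width: 10.7
finger_force: 30.0
```

Emit:
{"op": "drive_tool", "data": {"increments": [{"turn": [0,0,0],"offset": [0,0,0],"jaw": 0.2},{"turn": [0,0,0],"offset": [0,0,0],"jaw": 0.4},{"turn": [0,0,0],"offset": [0,0,0],"jaw": 0.4},{"turn": [0,0,0],"offset": [0,0,-10],"jaw": 0.4},{"turn": [0,0,0],"offset": [0,0,-20],"jaw": 0.4},{"turn": [0,0,0],"offset": [0,0,-30],"jaw": 0.5},{"turn": [0,0,0],"offset": [0,0,-40],"jaw": 1},{"turn": [0,0,0],"offset": [0,0,-40],"jaw": 1},{"turn": [0,0,0],"offset": [0,0,-40],"jaw": 1},{"turn": [0,0,0],"offset": [0,0,-10],"jaw": 1}]}}

```text
clock: 24.4
eef_pos: [671.1, -158.3, 205.1]
orientation: [0.007, 0.292, 0.956, -0.0]
wrist_force: [0.2, -0.5, 0.7]
width: 74.1
finger_force: 0.0
```

Emit:
{"op": "drive_tool", "data": {"increments": [{"turn": [0,0,-7],"offset": [0,0,0],"jaw": 1},{"turn": [0,0,-7],"offset": [0,0,0],"jaw": 1},{"turn": [0,0,-7],"offset": [0,0,0],"jaw": 1},{"turn": [0,0,-7],"offset": [0,0,0],"jaw": 1},{"turn": [0,0,0],"offset": [0,0,0],"jaw": 1}]}}

```text
clock: 24.9
eef_pos: [667.8, -157.0, 196.8]
orientation: [0.001, 0.052, 0.999, 0.0]
wrist_force: [-0.4, 0.2, 0.0]
width: 93.7
finger_force: 0.0
```

```bash
python3 - <<'E'
from h import *
from cell import cams
report(np.array([623.3,158.2,200]),Rdown(85))
for n in ("top","scene"):
    c=cams.capture(n);pickle.dump(c,open(n+"1.pkl","wb"));cv2.imwrite(f"pics/{n}1.png",c["img"])
E
```

```text
turn [ 0.   0.1 -1. ] | offset before turn [ 77.2 308.8  -3.1] after [ 71.8 310.1  -3.2]
q [-2.270e+01  1.780e+01  8.250e+01  1.000e-01  7.960e+01 -1.067e+02] pos [ 667.8 -157.   196.8] t 24.9 w 93.7 F [-0.4  0.2  0. ] M [0.03 0.08 0.02]
```

Emit:
{"op": "drive_tool", "data": {"increments": [{"turn": [0,0,-1],"offset": [0,0,0],"jaw": 1},{"turn": [0,0,0],"offset": [8,35,0],"jaw": 1},{"turn": [0,0,0],"offset": [8,35,0],"jaw": 1},{"turn": [0,0,0],"offset": [8,35,0],"jaw": 1},{"turn": [0,0,0],"offset": [8,35,0],"jaw": 1},{"turn": [0,0,0],"offset": [8,35,0],"jaw": 1},{"turn": [0,0,0],"offset": [8,35,0],"jaw": 1},{"turn": [0,0,0],"offset": [8,35,0],"jaw": 1},{"turn": [0,0,0],"offset": [8,35,0],"jaw": 1},{"turn": [0,0,0],"offset": [8,30,0],"jaw": 1}]}}

```text
clock: 26.0
eef_pos: [623.0, 159.7, 197.7]
orientation: [0.002, 0.043, 0.999, 0.0]
wrist_force: [1.3, 0.1, -0.2]
width: 94.0
finger_force: 0.0
```

Emit:
{"op": "drive_tool", "data": {"increments": [{"turn": [0,0,0],"offset": [0,0,10],"jaw": 1},{"turn": [0,0,0],"offset": [0,0,20],"jaw": 1},{"turn": [0,0,0],"offset": [0,0,20],"jaw": 1},{"turn": [0,0,0],"offset": [0,0,0],"jaw": 1},{"turn": [0,0,0],"offset": [0,0,0],"jaw": 1}]}}

```text
clock: 26.5
eef_pos: [623.6, 157.1, 147.4]
orientation: [0.001, 0.044, 0.999, -0.0]
wrist_force: [0.2, 0.3, 0.4]
width: 93.8
finger_force: 0.0
```

```bash
python3 - <<'E'
from h import *
report(np.array([623.3,158.2,68]),Rdown(85))
E
```

```text
turn [-0.   0.1 -0. ] | offset before turn [ 0.5  1.  79.4] after [ 0.4  1.  79.4]
q [  4.1  14.5  91.8  -0.   73.5 -80.9] pos [623.6 157.1 147.4] t 26.5 w 93.8 F [0.2 0.3 0.4] M [-0.03  0.08  0.03]
```

Emit:
{"op": "drive_tool", "data": {"increments": [{"turn": [0,0,0],"offset": [0.5,1,10],"jaw": 1},{"turn": [0,0,0],"offset": [0,0,15],"jaw": 1},{"turn": [0,0,0],"offset": [0,0,15],"jaw": 1},{"turn": [0,0,0],"offset": [0,0,15],"jaw": 1},{"turn": [0,0,0],"offset": [0,0,12],"jaw": 1},{"turn": [0,0,0],"offset": [0,0,8],"jaw": 1},{"turn": [0,0,0],"offset": [0,0,4],"jaw": 1},{"turn": [0,0,0],"offset": [0,0,0],"jaw": 1},{"turn": [0,0,0],"offset": [0,0,0],"jaw": 1}]}}

```text
clock: 27.4
eef_pos: [624.0, 159.0, 69.3]
orientation: [0.002, 0.043, 0.999, 0.0]
wrist_force: [0.4, -0.4, 0.7]
width: 94.1
finger_force: 0.0
```

Emit:
{"op": "drive_tool", "data": {"increments": [{"turn": [0,0,0],"offset": [0,0,0],"jaw": 0.8},{"turn": [0,0,0],"offset": [0,0,0],"jaw": 0.7},{"turn": [0,0,0],"offset": [0,0,0],"jaw": 0.55},{"turn": [0,0,0],"offset": [0,0,0],"jaw": 0.55},{"turn": [0,0,0],"offset": [0,0,0],"jaw": 0.55},{"turn": [0,0,0],"offset": [0,0,0],"jaw": 0.55}]}}

```text
clock: 28.0
eef_pos: [623.5, 159.0, 68.8]
orientation: [0.002, 0.043, 0.999, 0.0]
wrist_force: [-0.6, -0.0, 0.7]
width: 55.8
finger_force: 30.0
```

```bash
python3 st.py
```

```text
[623.5 159.   68.8] q [  4.2  19.4  94.5  -0.   65.8 -80.8] 29.99973472673446 Mtool [-0.06 -0.   -0.02] [ 0.6 -0.1 -0.7] 28.0
```

Emit:
{"op": "drive_tool", "data": {"increments": [{"turn": [0,0,0],"offset": [0,0,-3],"jaw": 0.55},{"turn": [0,0,0],"offset": [0,0,-4],"jaw": 0.55},{"turn": [0,0,0],"offset": [0,0,-5],"jaw": 0.55},{"turn": [0,0,0],"offset": [0,0,0],"jaw": 0.55}]}}

```text
clock: 28.4
eef_pos: [624.2, 159.0, 81.9]
orientation: [0.003, 0.043, 0.999, 0.0]
wrist_force: [0.2, -0.4, -0.1]
width: 55.7
finger_force: 30.0
```

```bash
python3 st.py
```

```text
[624.2 159.   81.9] q [  4.2  18.5  94.2  -0.   67.  -80.8] 29.999649301171303 Mtool [ 0. -0. -0.] [-0.2 -0.4  0.1] 28.4
```

Emit:
{"op": "drive_tool", "data": {"increments": [{"turn": [0,0,0],"offset": [0,0,-8],"jaw": 0.55},{"turn": [0,0,0],"offset": [0,0,-12],"jaw": 0.55},{"turn": [0,0,0],"offset": [0,0,-12],"jaw": 0.55},{"turn": [0,0,0],"offset": [0,0,-12],"jaw": 0.55},{"turn": [0,0,0],"offset": [0,0,-12],"jaw": 0.55},{"turn": [0,0,0],"offset": [0,0,-12],"jaw": 0.55},{"turn": [0,0,0],"offset": [0,0,-12],"jaw": 0.55},{"turn": [0,0,0],"offset": [0,0,-12],"jaw": 0.55},{"turn": [0,0,0],"offset": [0,0,-8],"jaw": 0.55},{"turn": [0,0,0],"offset": [0,0,0],"jaw": 0.55}]}}

```text
clock: 29.4
eef_pos: [624.0, 159.0, 182.5]
orientation: [0.003, 0.043, 0.999, 0.0]
wrist_force: [-0.0, -1.0, -1.3]
width: 56.0
finger_force: 30.0
```

```bash
python3 st.py; python3 - <<'E'
from h import *
report(np.array([565.7,-142.6,172]),Rdown(85))
E
```

```text
[624.  159.  182.5] q [  4.2  12.7  90.2  -0.   76.8 -80.8] 29.999703182838857 Mtool [ 0.03  0.02 -0.02] [-0.  -1.   1.3] 29.4
turn [0.  0.3 0. ] | offset before turn [  32.  -305.6   10.1] after [  31.8 -305.6   10.5]
q [  4.2  12.7  90.2  -0.   76.8 -80.8] pos [624.  159.  182.5] t 29.4 w 56.0 F [-0.  -1.  -1.3] M [-0.03  0.03  0.02]
```

Emit:
{"op": "drive_tool", "data": {"increments": [{"turn": [0,0,0],"offset": [1,-12,0],"jaw": 0.55},{"turn": [0,0,0],"offset": [3,-25,0],"jaw": 0.55},{"turn": [0,0,0],"offset": [3,-30,0],"jaw": 0.55},{"turn": [0,0,0],"offset": [4,-35,0],"jaw": 0.55},{"turn": [0,0,0],"offset": [4,-35,0],"jaw": 0.55},{"turn": [0,0,0],"offset": [4,-35,0],"jaw": 0.55},{"turn": [0,0,0],"offset": [4,-35,0],"jaw": 0.55},{"turn": [0,0,0],"offset": [4,-35,0],"jaw": 0.55},{"turn": [0,0,0],"offset": [3,-35,0],"jaw": 0.55},{"turn": [0,0,0],"offset": [2,-20,0],"jaw": 0.55}]}}

```text
clock: 30.4
eef_pos: [563.9, -136.9, 179.5]
orientation: [0.001, 0.045, 0.999, 0.0]
wrist_force: [0.0, 0.1, -2.0]
width: 56.0
finger_force: 30.0
```

Emit:
{"op": "drive_tool", "data": {"increments": [{"turn": [0,0,0],"offset": [0,-9,5],"jaw": 0.55},{"turn": [0,0,0],"offset": [0,0,15],"jaw": 0.55},{"turn": [0,0,0],"offset": [0,0,20],"jaw": 0.55},{"turn": [0,0,0],"offset": [0,0,25],"jaw": 0.55},{"turn": [0,0,0],"offset": [0,0,25],"jaw": 0.55},{"turn": [0,0,0],"offset": [0,0,25],"jaw": 0.55},{"turn": [0,0,0],"offset": [0,0,15],"jaw": 0.55},{"turn": [0,0,0],"offset": [0,0,5],"jaw": 0.55},{"turn": [0,0,0],"offset": [0,0,0],"jaw": 0.55},{"turn": [0,0,0],"offset": [0,0,0],"jaw": 0.55}]}}

```text
clock: 31.4
eef_pos: [566.0, -143.3, 46.5]
orientation: [0.003, 0.043, 0.999, -0.0]
wrist_force: [-0.3, 0.1, -1.0]
width: 55.9
finger_force: 30.0
```

```bash
python3 - <<'E'
from h import *
report(np.array([565.7,-142.6,10]),Rdown(85))
P,C,s=cur();print(C.as_matrix()[:,2])
E
```

```text
turn [-0.   0.3  0. ] | offset before turn [ 0.6  0.7 36.5] after [ 0.4  0.6 36.5]
q [-2.540e+01  1.380e+01  1.042e+02  1.000e-01  6.170e+01 -1.105e+02] pos [ 566.  -143.3   46.5] t 31.4 w 55.9 F [-0.3  0.1 -1. ] M [-0.02 -0.07 -0.01]
[ 4.99995283e-03 -7.72892021e-04 -9.99987201e-01]
```

Emit:
{"op": "drive_tool", "data": {"increments": [{"turn": [0,0.3,0],"offset": [0,0,8],"jaw": 0.55},{"turn": [0,0,0],"offset": [0,0,10],"jaw": 0.55},{"turn": [0,0,0],"offset": [0,0,8],"jaw": 0.55},{"turn": [0,0,0],"offset": [0,0,5],"jaw": 0.55},{"turn": [0,0,0],"offset": [0,0,2],"jaw": 0.55},{"turn": [0,0,0],"offset": [0,0,1],"jaw": 0.55},{"turn": [0,0,0],"offset": [0,0,0],"jaw": 0.55},{"turn": [0,0,0],"offset": [0,0,0],"jaw": 0.55}]}}

```text
clock: 32.2
eef_pos: [565.4, -143.3, 11.8]
orientation: [-0.001, 0.043, 0.999, 0.0]
wrist_force: [0.3, 1.1, -1.2]
width: 55.8
finger_force: 30.0
```

Emit:
{"op": "drive_tool", "data": {"increments": [{"turn": [0,0,0],"offset": [0,0,1],"jaw": 0.55},{"turn": [0,0,0],"offset": [0,0,1],"jaw": 0.55},{"turn": [0,0,0],"offset": [0,0,0],"jaw": 0.55}]}}

```text
clock: 32.5
eef_pos: [565.3, -143.2, 9.8]
orientation: [-0.001, 0.043, 0.999, 0.0]
wrist_force: [-0.8, -0.3, 1.1]
width: 56.1
finger_force: 30.0
```

Emit:
{"op": "drive_tool", "data": {"increments": [{"turn": [0,0,0],"offset": [0,0,0.7],"jaw": 0.55},{"turn": [0,0,0],"offset": [0,0,0.7],"jaw": 0.55},{"turn": [0,0,0],"offset": [0,0,0],"jaw": 0.55}]}}

```text
clock: 32.8
eef_pos: [565.3, -143.3, 9.8]
orientation: [-0.001, 0.043, 0.999, 0.0]
wrist_force: [-5.7, 1.8, 11.1]
width: 56.0
finger_force: 30.0
```

Emit:
{"op": "drive_tool", "data": {"increments": [{"turn": [0,0,0],"offset": [0,0,0],"jaw": 0.7},{"turn": [0,0,0],"offset": [0,0,0],"jaw": 0.85},{"turn": [0,0,0],"offset": [0,0,0],"jaw": 0.85},{"turn": [0,0,0],"offset": [0,0,0],"jaw": 0.85},{"turn": [0,0,0],"offset": [0,0,-10],"jaw": 0.85},{"turn": [0,0,0],"offset": [0,0,-20],"jaw": 0.85},{"turn": [0,0,0],"offset": [0,0,-30],"jaw": 0.85},{"turn": [0,0,0],"offset": [0,0,-40],"jaw": 0.85},{"turn": [0,0,0],"offset": [0,0,-40],"jaw": 0.85},{"turn": [0,0,0],"offset": [0,0,-30],"jaw": 0.85}]}}

```text
clock: 33.8
eef_pos: [566.2, -143.6, 181.9]
orientation: [0.001, 0.043, 0.999, -0.001]
wrist_force: [0.6, -0.2, -0.5]
width: 79.6
finger_force: 0.0
```

Emit:
{"op": "drive_tool", "data": {"increments": [{"turn": [0,0,0],"offset": [0,20,-20],"jaw": 0.85},{"turn": [0,0,0],"offset": [0,40,-20],"jaw": 0.85},{"turn": [0,0,0],"offset": [0,40,0],"jaw": 0.85},{"turn": [0,0,0],"offset": [0,40,0],"jaw": 0.85},{"turn": [0,0,0],"offset": [0,20,0],"jaw": 0.85},{"turn": [0,0,0],"offset": [0,0,0],"jaw": 0.85},{"turn": [0,0,0],"offset": [0,0,0],"jaw": 0.85}]}}

```text
clock: 34.5
eef_pos: [579.4, 16.0, 218.6]
orientation: [-0.001, 0.043, 0.999, -0.0]
wrist_force: [-0.3, -0.0, 0.9]
width: 79.9
finger_force: 0.0
```

```bash
for a in "w5 150" "w5 175" "w6 150" "w6 175"; do set -- $a; python3 m4.py $1.pkl $2 2>&1 | grep -v -e Trace -e File -e "  "; python3 m4.py $1.pkl $2 2>/dev/null | grep eig; done
python3 - <<'E'
from h import *
from cell import cams
T,_=load();c=cams.capture("top");pickle.dump(c,open("top2.pkl","wb"))
d=cv2.absdiff(c["img"],T["img"]).max(2);m=(d>30).astype(np.uint8);m=cv2.morphologyEx(m,cv2.MORPH_OPEN,np.ones((2,2)))
n,l,st,ce=cv2.connectedComponentsWithStats(m)
for i in range(1,n):
    if st[i,4]>15: print(st[i],ce[i].round())
f=np.array([565.5,-143.4,58]);nn=np.array([669.1,-157.1,21]);print("pred filter top, nut body top, wing top",proj(c,[f,nn,nn+[0,0,24]]))
print("pots, polish px",(313,374),(388,360),(333,125))
E
```

```text
eig [20.41398694 80.48959037] mu-c [ 1.57700313 16.54953323] acw angle by axis 131.78742864555542 by offset -174.5567272888118
eig [20.41398694 80.48959037] mu-c [ 1.57700313 16.54953323] acw angle by axis 131.78742864555542 by offset -174.5567272888118
eig [13.81577871 30.62922217] mu-c [ 6.53232564 13.85736901] acw angle by axis 170.72709024651377 by offset -154.76093903304766
eig [13.81577871 30.62922217] mu-c [ 6.53232564 13.85736901] acw angle by axis 170.72709024651377 by offset -154.76093903304766
ValueError: min() iterable argument is empty
ZeroDivisionError: Weights sum to zero, can't be normalized
[387  48   6   5  17] [390.  50.]
[257  51   8   4  20] [261.  53.]
[277  50  39   7 134] [295.  54.]
[ 151   51  314   26 2827] [290.  63.]
[516  51  12   5  38] [522.  52.]
[441  50 102  20 751] [492.  60.]
[543  50  30  12 171] [556.  56.]
[583  52  11   9  38] [588.  56.]
[155  55  27   8  91] [168.  59.]
[194  54   8   3  19] [197.  55.]
[609  54   6   5  17] [611.  56.]
[141  58  13   8  43] [148.  62.]
[574  58  11   7  31] [579.  61.]
[ 73  63  40   8 175] [92. 67.]
[117  
[... 1662 characters left out ...]
6.]
[458 281   3  10  22] [459. 286.]
[316 286   3   8  21] [317. 289.]
[472 286   3   8  21] [473. 290.]
[ 65 290  29   4  67] [ 79. 291.]
[251 305   4   6  18] [252. 307.]
[609 344   7   4  18] [612. 346.]
[ 497  349  142   17 1171] [566. 356.]
[189 350   8   6  29] [193. 353.]
[201 351   8   4  21] [205. 353.]
[ 77 353 108  16 573] [126. 361.]
[ 144  355  128   21 1272] [208. 364.]
[ 29 361  47  10 217] [ 53. 365.]
[  9 363  15   8  63] [ 17. 366.]
[  0 420  19  31 288] [  7. 434.]
[591 431  13   7  30] [596. 434.]
pred filter top, nut body top, wing top [[446.45442899 246.304167  ]
 [446.76668552 185.35968313]
 [450.48305647 182.8810952 ]]
pots, polish px (313, 374) (388, 360) (333, 125)
```

```bash
python3 - <<'E'
from h import *
c=pickle.load(open("top2.pkl","rb"));g=cv2.cvtColor(c["img"],cv2.COLOR_BGR2GRAY)[150:290,395:490]
g4=cv2.resize(g,None,fx=4,fy=4,interpolation=cv2.INTER_CUBIC)
h=cv2.HoughCircles(g4,cv2.HOUGH_GRADIENT,1,60,param1=80,param2=22,minRadius=40,maxRadius=95)
for x,y,r in (h[0] if h is not None else []): 
    u,v=x/4+395,y/4+150;print("px",(u,v),"r px",r/4)
t=cv2.resize(g,(48,70),interpolation=cv2.INTER_AREA)
for r in t[::2]: print("".join(" .:-=+*#%@"[min(9,int(k)//20)] for k in r))
E
```

```text
------------------------------::::-----------:::
-------------------------------::::-----------+*
-------------------------------::::-----------=*
========------------------------:::------------+
=====================--=--------:::------------=
==============================--:::-============
===============================-:::-===========-
===============================-:::-===========-
===============================-:::============-
===============================-::-============:
==============================-:::-============:
==============================-:::-===========-:
==============================-:::-===========-:
==============================-:::============-:
=============================-::::============-:
=============================-::::============-:
----------=--===============-::::-============:-
-----------------------=-==--::::-============:+
----------------------------:::::============--*
----------------------------:::::============--+
---------------------------:::::-============-+*
---------------------------:::::-============-+*
--------------------------::::::-============-+*
-------------------------:::::::-=============**
:::::::::::::::---------::::::::============-=**
::::::::::::::::::::::::::::::::============-+**
:::::::::::::::::::::::::::::::-============-+**
---------::::::::::::::::::::::-=============+**
----------------:...:::::::::::-=============+++
----------------:::::::::::::::==============***
----------------:::::::::::::::=============+***
---------------:::::::::::::::-=============+***
---------------:::::::::::::::-=============****
---------------:::::::::::::::-=============++++
---------------:::::::::::::::-=============****
```

Emit:
{"op": "drive_tool", "data": {"increments": [{"turn": [0,0,0],"offset": [10,10,0],"jaw": 0.85},{"turn": [0,0,0],"offset": [20,20,0],"jaw": 0.85},{"turn": [0,0,0],"offset": [20,25,0],"jaw": 0.85},{"turn": [0,0,0],"offset": [20,25,0],"jaw": 0.85},{"turn": [0,0,0],"offset": [20,25,0],"jaw": 0.85},{"turn": [0,0,0],"offset": [20,25,0],"jaw": 0.85},{"turn": [0,0,0],"offset": [20,20,0],"jaw": 0.85},{"turn": [0,0,0],"offset": [10,10,0],"jaw": 0.85},{"turn": [0,0,0],"offset": [0,0,0],"jaw": 0.85},{"turn": [0,0,0],"offset": [0,0,0],"jaw": 0.85}]}}

```text
clock: 35.55
eef_pos: [454.2, 187.1, 218.6]
orientation: [-0.001, 0.044, 0.999, 0.0]
wrist_force: [0.1, 0.1, -0.5]
width: 79.9
finger_force: 0.0
```

```bash
python3 - <<'E'
from h import *
from cell import cams
f=np.array([565.5,-143.4,58.]);nn=np.array([669.1,-157.1,21.])
for n in ("top","scene","wrist"):
    c=cams.capture(n);pickle.dump(c,open(n+"3.pkl","wb"));cv2.imwrite(f"pics/{n}3.png",c["img"])
    if n=="wrist": print("knob px",proj(c,K));continue
    print(n,"pred filter top/bottom, nut body top, wing top, nut bottom",proj(c,[f,f-[0,0,55],nn,nn+[0,0,24],nn-[0,0,18]]).round(0).tolist())
    g=cv2.cvtColor(c["img"],cv2.COLOR_BGR2GRAY);p=proj(c,[f,nn]).mean(0);x,y=int(p[0]),int(p[1])
    x0,y0=max(x-34,0),y-62;print("origin",x0,y0)
    for r in g[y0:y0+124:2,x0:x0+68]: print("".join(" .:-=+*#%@"[min(9,int(k)//18)] for k in r))
E
for t in 130 150 170; do python3 m4.py wrist3.pkl $t 2>&1 | grep eig; done
```

```text
top pred filter top/bottom, nut body top, wing top, nut bottom [[446.0, 246.0], [438.0, 248.0], [447.0, 185.0], [450.0, 183.0], [444.0, 187.0]]
origin 412 153
********************************************************************
********************************************************************
********************************************************************
********************************************************************
********************************************************************
********************************************************************
********************************************************************
*******************#************************************************
**#*****************************************************************
******************##*********++++++++++++++++***********************
******************##******+++++++++++++=---=++++********************
******************#****+++++++++++++++=--=+++===+*******************
*#***************##**==+++++++++++++==--=+++==-=+*******************
*****************#**==+++++++++++====-==+++=
[... 7499 characters left out ...]

###############################################################*++=+
###############################################################**+=*
*****#########################################################*+*=+*
============++++******************************#######**###**#**++=+*
knob px [[296.0723615  230.64326353]]
eig [19.77249255 99.29391381] mu-c [-17.59290682  42.95435413] acw angle by axis 126.84964509574328 by offset 157.72736060647637
eig [18.71618996 77.00211341] mu-c [-19.39527463  29.74398135] acw angle by axis 123.36799508300281 by offset 146.8926776084686
eig [14.08265457 48.38612068] mu-c [-18.27958874  25.47738329] acw angle by axis 113.23004527513709 by offset 144.34120438903025
```

The top and scene views show the filter and the nut standing upright in the tray at the predicted spots. The arm is clear, so I'm handing in.

```bash
python3 -c "
from cell import job
print(job.finish_job())"
```

```text
the job is handed in; nothing more can be done
None
```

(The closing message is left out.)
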